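# Change the cells in the bench charger

## Robot

A 6-joint arm with a two-finger parallel gripper is mounted at the origin on the work surface. World frame = base frame: x ahead of the robot, y to its left, z up, the work surface at z = 0. Lengths are in m, angles in rad, forces in N, time in s.
With the tool pointing down it reaches from about 0.225 to 0.875 m from the base axis. Payload 3.4 kg.
Tool frame: the origin (TCP) lies at the very end of the fingers, on their centre line; the grasp point (between the pads) lies 19 mm behind it; z points along the fingers, y is the direction in which the jaws open and shut (so a half turn about z gives the same grasp; the last joint's range is limited). The gripper opens to 85 mm and grips with 20 to 120 N. Pads are 22 mm wide; open, the fingers measure 114 mm over their backs; the gripper's body (76 mm by 85 mm) begins 54 mm behind the grasp point. The pads swing forward as they close: fully open they stand 13 mm farther back than shut.
Start: joints at [-1.319, 0.276, 1.505, -0, 1.361, -0.121], TCP at [0.209, -0.536, 0.231] pointing down, gripper open.
Joint ranges: [-2.89, 2.89], [-0.75, 2.08], [0.22, 2.7], [-1.18, 4.32], [0.11, 2.71], [-2.7, 2.7]. Speed limits (rad/s): [2.57, 2.57, 3.14, 3.14, 3.14, 3.14].

## Interface

Orientations are given as a unit quaternion [w, x, y, z].
In Python, from rig import telemetry, cams, sign_off, spotter gives the robot as it stands.
- The arm moves only by the tool servo_tool, never from a script. Its argument "steps" is a list of rows, each a list of 6 numbers: the shift along the tool's x, y, z in mm, then the turn, a rotation vector about the tool's x, y, z in degrees. In form: [[x, y, z, ax, ay, az], ...]. A call has 1 to 8 rows; each row is the pose to reach, as a shift and turn from the pose commanded when the call began, along the tool's axes at that moment; what a row does not reach only later rows make up. A row lasts 1/10 s, in which the tool goes at most 50 mm and 8.59 degrees, less where a joint would pass 70% of its speed; a pose out of reach is approached as far as the arm can. A call with a gripper value outside its range is refused whole. "hand" is the closure in counts, from 0 (fully open) to 255 (shut), set as the call begins (left out, the last holds). The fingers move at their own pace and stop on an object; "grip_force" is the grip in N (left out, the last holds). Time passes only in rows, so rows that repeat a pose let the fingers close. It gives the time, the measured TCP pose, the force and the opening at its end, in the units of the state.
- telemetry.get_state(): the state, without advancing time (a new reading comes with each control period).
- cams.get_image(name): name is "scene" or "top" or "wrist"; returns (picture, depth): 480x640x3 uint8, red, green, blue; 480x640 float32, m along the optical axis (not along the pixel's ray), 0 where there is no reading.
- cams.camera_model(name): a dict with "camera_matrix" (3x3 intrinsics, pixels), "origin" and "rotation" of the camera in the world; the wrist camera has in their place "tool_from_camera" (4x4, takes a point from camera to tool coordinates, whose origin is the TCP and whose axes are the flange's). Camera axes: x right, y up, looking along -z (the intrinsics and any distortion apply to the point x, -y, -z); pixel columns grow to the right and rows downward; lengths in m; the calibration is good to about 2 mm. A picture is of the moment at which its call begins: read the wrist's pose just before it. camera_model takes no time and is no camera call.
- sign_off(): hands the job in, once; it reports no verdict.
Trained networks look in the newest picture that a camera, given by its name, has taken for a name from the list of things; names that differ only in an ending like _2 or _b are one class to them, and where a whole thing is asked for, a point or a joint stands for the part that bears it (a point fixed in the world has none). Each returns a list of dicts, best first, with "conf" (0 to 1); they miss things now and then, are a little off and sometimes report something else, mostly with a low value. They report only what shows in the picture. A call takes as long as a camera call. They do not tell look-alikes from the thing itself.
- spotter.outline_of(query, camera): "region" (480x640 bool, what is visible of it) and "rect" ([left, top, width, height] in pixels, round what is visible of it).
The state is a dict: "clock": time; "qpos": joint angles; "qd": joint speeds; "effort": joint torques, N m; "position": TCP position; "ee_rot": TCP orientation; "contact_force": force on the tool from outside, world axes, zero at the start; "moment": the same for the moment, N m; "width": finger opening in m.
Only numpy, scipy, OpenCV 4.12 (cv2) and the standard library are available. Lean on these libraries where they do the work, as an engineer would, in place of code of your own. Each camera call takes 0.05 s, during which the arm holds its last target.

## Task

The cell lying in the charger has finished: move it to the free groove of the green tray. Load the two flat cells from the blue rack into the charger's two bays, each with its flat metal end first against the sprung contact, pushing that contact back, and then tipping the button end down until the cell lies fully home between the contacts. When all three cells are in their places press the green start button, and leave everything else on the bench as it is.

Things in the scene. Friction and masses are not known exactly. Their poses are not given: they have to be found in the camera images.
- charger: black and grey bench charger, fixed, deck 180 (x) x 184 (y) x 26 mm, origin under its centre. Two bays, troughs along x at y = +40 mm (bay 1) and -40 mm (bay 2); x points from the grey control panel (9 mm proud of the deck) to the + contacts. A cell home in a bay has its axis 46.5 mm above the bench; the trough's ribs reach 10 mm below that axis and 18 mm to each side, the deck lies 20 mm below it
- spring1 (a joint): sprung - contact of bay 1 (m): a steel tab 16 mm wide, 3 mm thick, from 13 mm below to 8 mm above the seated axis, sliding along the bay. 0 at rest, when it stands 58 mm from the + contact; grows to 0.026 as it is pushed towards the panel; 0.012 with a cell home. It pushes back with 2 N at 0, 5 N at 0.012, 7 N at 0.020
- spring2 (a joint): the same for bay 2
- bay1_plus (a point): centre of bay 1's + contact, on the seated cell's axis: the button of a cell that is home touches here, its origin 35 mm from here towards the panel. Axes as the charger's. The contact is on the face of a block 34 mm wide, 14 mm thick, its top 7.5 mm above the seated axis
- bay1_mid (a point): where the origin of a cell that is home in bay 1 lies, 35 mm from bay1_plus, 46.5 mm above the bench. Axes as the charger's
- bay2_mid (a point): the same for bay 2
- bay2_plus (a point): as bay1_plus, for bay 2
- start (a joint): travel of the start button (m), 0 up, 0.005 fully down (4 N); springs back
- start_top (a point): top centre of the green start button, 26 mm wide, on the control panel; press straight down
- rack: blue printed rack, 170 (x) x 96 (y) mm, fixed, origin under its centre. Two 30-degree V grooves along y at x = +40 and -40 mm, each with a flat cell, axis 30.5 mm above the bench; groove sides (18 mm to each side) and end stops (82 mm apart) reach 10 mm below the cell's axis. Base plate 10 mm high
- tray: green printed tray for charged cells, same shape as the rack; one groove already holds a charged cell
- tray_free (a point): middle of a cell lying in the tray's free groove (on the cell's axis, 30.5 mm above the bench). Its axes are the tray's: the groove runs along y; the cell may point either way
- flatA: cell, 32 mm diameter, 70 mm long over all, about 0.14 kg, orange sleeve. Origin at its middle, on its axis; +x runs along it to the button (+) end: a white band, a metal button 10 mm wide, 3 mm high. The other end is flat metal (-). One of the two flat cells, starting in the blue rack
- flatB: cell, 32 mm diameter, 70 mm long over all, about 0.14 kg, orange sleeve. Origin at its middle, on its axis; +x runs along it to the button (+) end: a white band, a metal button 10 mm wide, 3 mm high. The other end is flat metal (-). The other flat cell, starting in the blue rack, pointing the opposite way
- done: cell, 32 mm diameter, 70 mm long over all, about 0.14 kg, orange sleeve. Origin at its middle, on its axis; +x runs along it to the button (+) end: a white band, a metal button 10 mm wide, 3 mm high. The other end is flat metal (-). The finished cell, starting home in bay 1 of the charger
- charged: cell, 32 mm diameter, 70 mm long over all, about 0.14 kg, orange sleeve. Origin at its middle, on its axis; +x runs along it to the button (+) end: a white band, a metal button 10 mm wide, 3 mm high. The other end is flat metal (-). A charged cell that is already in the green tray and stays there
- flatA_button (a point): tip of the button of flatA, on its axis, 35 mm from its origin
- flatB_button (a point): the same for flatB
- sensor_box: blue and black sensor box, 72 x 92 x 50 mm; origin under its centre; leave alone
- screwdriver: screwdriver lying on the bench along its x axis; leave alone
- scraper: print scraper lying on the bench along its x axis; leave alone
- calipers: steel calipers lying on the bench, 230 mm long; leave alone
- glue_stick: white glue stick, 30 mm diameter, 95 mm, standing; leave alone
Mind the look-alikes: they are no part of the job. What is shaped like the flatB but purple or yellow is not meant.

How it is judged:
By the outcome, as a careful person would: the job done as asked, in the order asked, and still so for the second after the job is handed in, with the robot touching nothing.
It also fails if it takes over 72 s, if anything falls off the work surface, if the arm or the gripper's body presses on something with over 40 N, if the wrist force passes 120 N, or if a joint passes its speed limit or range.

## Working session

There is one attempt and no reset: what is moved stays moved. The work goes in short steps, Python scripts to look and compute and a tool call to move; the robot and the scene stay as the last step left them, time stands still between calls to the robot, and variables do not carry over. Pictures are saved under pics/ and viewed, and the job is handed in when it is done.

Besides the shell and the picture viewer there is one more tool, called after ">>>" as name(argument=value, ...), one argument or row to a line, values as JSON. servo_tool: Moves the arm, as the interface text tells. Its arguments: {"type":"object","properties":{"steps":{"type":"array","items":{"type":"array","items":{"type":"number"}}},"hand":{"type":"number"},"grip_force":{"type":"number"}},"required":["steps"]}

```bash
ls; mkdir -p pics
python3 - <<'E'
from rig import telemetry,cams
import cv2,numpy as np
s=telemetry.get_state();print(s)
for n in ["scene","top","wrist"]:
    p,d=cams.get_image(n);cv2.imwrite(f"pics/{n}0.png",p[:,:,::-1]);np.savez(f"pics/{n}0.npz",p=p,d=d)
    print(n,cams.camera_model(n))
E
```

```text
pics
{'clock': 0.0, 'qpos': array([-1.31900146e+00,  2.76592026e-01,  1.50612918e+00, -1.46416299e-05,
        1.36068917e+00, -1.21000219e-01]), 'qd': array([-8.91170495e-04,  1.11947134e-03,  5.25054020e-04, -5.72446147e-04,
        9.56952466e-05, -7.86317538e-04]), 'effort': array([ 1.78794508e-03, -4.16765106e+01, -2.45801747e+01,  7.44984141e-05,
        1.10430483e-02,  7.62926533e-06]), 'position': array([ 0.209285  , -0.53499796,  0.23044297]), 'ee_rot': array([-9.06448757e-04,  9.82677528e-01,  1.85321478e-01, -6.65377390e-05]), 'contact_force': array([-0.71162873,  0.04737476, -0.34316617]), 'moment': array([0.00294416, 0.00233515, 0.01944622]), 'width': 0.08572653931028441}
scene {'camera_matrix': array([[495.81422659,   0.        , 318.72592775],
       [  0.        , 495.81422659, 242.04951317],
       [  0.        ,   0.        ,   1.        ]]), 'origin': array([1.01830515, 0.84711285, 0.90128219]), 'rotation': array([0.23532365, 0.09764276, 0.40470789, 0.87823698])}
top {'camera_matrix': array([[527.54028925,   0.        , 320.37706027],
       [  0.        , 527.54028925, 238.38329125],
       [  0.        ,   0.        ,   1.        ]]), 'origin': array([ 0.47257275, -0.00193706,  1.25382601]), 'rotation': array([-0.69927045, -0.02063975,  0.02278805,  0.71419573])}
wrist {'camera_matrix': array([[362.79197355,   0.        , 318.48950096],
       [  0.        , 362.79197355, 242.73409247],
       [  0.        ,   0.        ,   1.        ]]), 'tool_from_camera': array([[-2.93961032e-04,  9.62840191e-01,  2.70071619e-01,
         6.85152765e-02],
       [ 9.99999923e-01,  3.53167417e-04, -1.70631680e-04,
         1.32789465e-03],
       [-2.59671536e-04,  2.70071548e-01, -9.62840221e-01,
        -1.41867886e-01],
       [ 0.00000000e+00,  0.00000000e+00,  0.00000000e+00,
         1.00000000e+00]])}
```

View pics/top0.png

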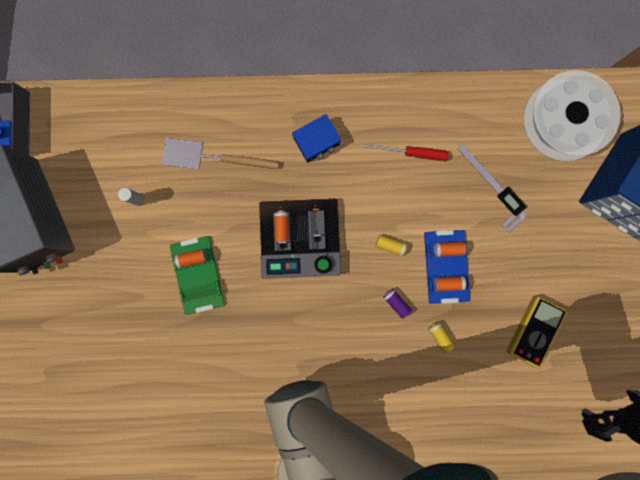

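View pics/scene0.png

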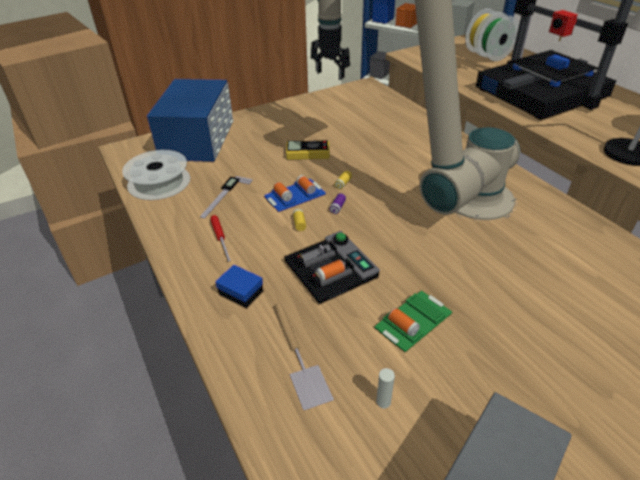

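View pics/wrist0.png

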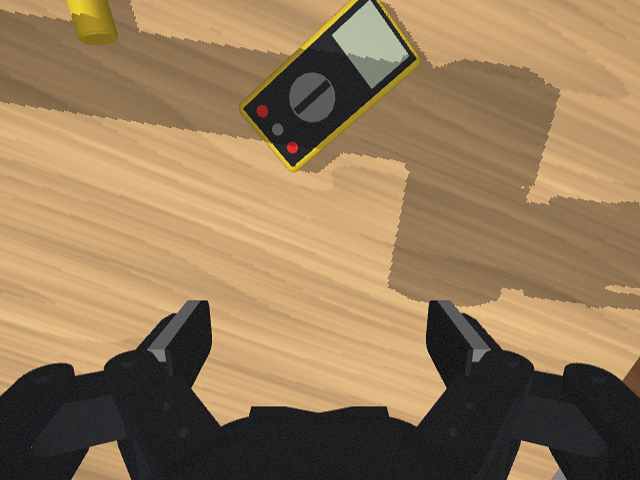

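```bash
cat > h.py <<'E'
import numpy as np,cv2
from scipy.spatial.transform import Rotation as R
from rig import telemetry,cams,spotter
def rot(q): return R.from_quat(np.r_[q[1:],q[0]]).as_matrix()
def cam(n,s=None):
    m=cams.camera_model(n);K=m["camera_matrix"]
    if n=="wrist":
        s=s or telemetry.get_state();T=m["tool_from_camera"];Rt=rot(s["ee_rot"])
        return K,Rt@T[:3,:3],Rt@T[:3,3]+s["position"]
    return K,rot(m["rotation"]),np.array(m["origin"])
def back(C,u,v,d):
    K,Rc,o=C;u=np.asarray(u,float);v=np.asarray(v,float);d=np.asarray(d,float)
    p=np.stack([(u-K[0,2])/K[0,0]*d,-(v-K[1,2])/K[1,1]*d,-d],-1)
    return p@Rc.T+o
def ray(C,u,v,z):
    a=back(C,u,v,np.ones(np.shape(u)));o=C[2];t=(z-o[2])/(a[...,2]-o[2]);return o+(a-o)*t[...,None]
def proj(C,P):
    K,Rc,o=C;p=(np.asarray(P)-o)@Rc;return np.stack([K[0,2]+K[0,0]*p[...,0]/-p[...,2],K[1,2]-K[1,1]*p[...,1]/-p[...,2]],-1)
def shot(n,name):
    s=telemetry.get_state() if n=="wrist" else None
    p,d=cams.get_image(n);cv2.imwrite(f"pics/{name}.png",p[:,:,::-1]);C=cam(n,s)
    np.savez(f"pics/{name}.npz",p=p,d=d,K=C[0],R=C[1],o=C[2]);return p,d,C
def load(name):
    z=np.load(f"pics/{name}.npz");return z["p"],z["d"],(z["K"],z["R"],z["o"])
E
python3 - <<'E'
from h import *
p,d,C=shot("top","top1")
out=[]
for q in ["charger","rack","tray","flatA","flatA_button"]:
    r=spotter.outline_of(q,"top")
    for x in r:
        m=x["region"]&(d>0);v,u=np.nonzero(m);
        P=back(C,u,v,d[v,u]);out
        print(q,round(x["conf"],2),[round(a) for a in x["rect"]],P.mean(0).round(3),"zpct",np.percentile(P[:,2],[5,50,95]).round(3),cv2.minAreaRect(P[:,:2].astype(np.float32)*1000))
c=p[200:320,160:480];cv2.imwrite("pics/topz.png",cv2.resize(c[:,:,::-1],None,fx=2.5,fy=2.5,interpolation=cv2.INTER_CUBIC))
print(telemetry.get_state()["clock"])
E
```

```text
charger 0.56 [257, 198, 86, 80] [0.548 0.039 0.034] zpct [0.024 0.032 0.053] ((551.8680419921875, 44.23793411254883), (187.59202575683594, 189.97396850585938), 1.0990439653396606)
rack 0.78 [423, 228, 46, 73] [ 0.478 -0.299  0.014] zpct [0.008 0.013 0.023] ((476.9411926269531, -303.2577209472656), (170.416015625, 98.7392807006836), 1.966207504272461)
tray 0.63 [169, 234, 53, 81] [0.464 0.283 0.014] zpct [0.007 0.013 0.023] ((469.6812438964844, 287.763916015625), (172.5565185546875, 103.08689880371094), 12.483433723449707)
tray 0.45 [433, 277, 35, 10] [ 0.437 -0.299  0.044] zpct [0.034 0.046 0.051] ((436.6641845703125, -301.53564453125), (31.812559127807617, 68.80936431884766), 3.401113748550415)
flatA 0.91 [435, 240, 30, 20] [ 0.517 -0.303  0.045] zpct [0.037 0.046 0.051] ((517.1643676757812, -303.2276916503906), (31.68303871154785, 70.19195556640625), 1.8859961032867432)
flatA 0.65 [432, 277, 34, 13] [ 0.437 -0.299  0.045] zpct [0.036 0.046 0.051] ((436.7886657714844, -301.5417785644531), (31.2628173828125, 68.48616027832031), 2.0240345001220703)
flatA_button 0.81 [432, 242, 35, 14] [ 0.516 -0.302  0.044] zpct [0.034 0.046 0.051] ((516.708740234375, -302.977783203125), (69.93331146240234, 32.245513916015625), 89.50955963134766)
flatA_button 0.59 [161, 139, 119, 30] [0.753 0.271 0.009] zpct [0.001 0.006 0.022] ((746.807861328125, 227.3302459716797), (279.21954345703125, 65.08267211914062), 81.14543151855469)
flatA_button 0.26 [458, 144, 65, 86] [ 0.649 -0.436  0.01 ] zpct [0.002 0.008 0.018] ((673.9983520507812, -423.52349853515625), (230.3951416015625, 63.30290985107422), 29.169696807861328)
0.45
```

View pics/topz.png

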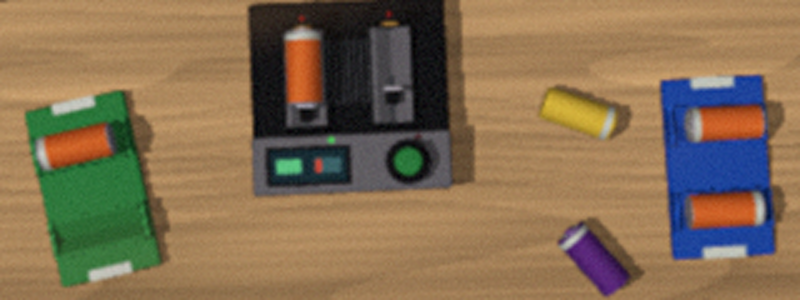

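```bash
cat >> h.py <<'E'
def tgt(yaw,tilt=0,about=None):
    # tool down, tool x at yaw (deg). tilt: world rotation (deg) about horizontal axis 'about' (3-vec)
    y=np.radians(yaw);x=np.array([np.cos(y),np.sin(y),0]);z=np.array([0,0,-1.]);M=np.stack([x,np.cross(z,x),z],1)
    if tilt: M=R.from_rotvec(np.radians(tilt)*np.asarray(about)).as_matrix()@M
    return M
def delta(p0,R0,p1,R1):
    s=R0.T@(np.asarray(p1)-p0)*1000;r=R.from_matrix(R0.T@R1).as_rotvec(degrees=True)
    return s.round(1),r.round(2),"rows>=",np.ceil(max(np.linalg.norm(s)/50,np.linalg.norm(r)/8.59))
def cur():
    s=telemetry.get_state();return s["position"],rot(s["ee_rot"])
E
python3 - <<'E'
from h import *
p,M=cur()
print(delta(p,M,[.477,-.33,.20],tgt(90)))
E
```

```text
(array([324. , -93.9,  31.2]), array([ -0.  ,  -0.  , -68.64]), 'rows>=', np.float64(8.0))
```

>>> servo_tool(
  steps=[
    [324, -94, 30, 0, 0, -68.6],
    [324, -94, 30, 0, 0, -68.6],
    [324, -94, 30, 0, 0, -68.6],
    [324, -94, 30, 0, 0, -68.6],
    [324, -94, 30, 0, 0, -68.6],
    [324, -94, 30, 0, 0, -68.6],
    [324, -94, 30, 0, 0, -68.6],
    [324, -94, 30, 0, 0, -68.6],
  ],
  hand=0,
)

```text
clock: 1.25
position: [0.4805, -0.3263, 0.2007]
ee_rot: [-0.0, 0.703, 0.711, 0.001]
contact_force: [-0.2, -0.1, 0.3]
width: 0.0855
```

>>> servo_tool(
  steps=[
    [0, 0, 0, 0, 0, 0],
    [0, 0, 0, 0, 0, 0],
  ],
)

```text
clock: 1.45
position: [0.4767, -0.3301, 0.2013]
ee_rot: [0.0, 0.708, 0.706, -0.0]
contact_force: [-0.3, -0.6, -0.5]
width: 0.0856
```

Run:
```python
from h import *
s=telemetry.get_state();print(s["clock"],s["position"],s["ee_rot"],np.abs(s["qd"]).max())
p,d,C=shot("wrist","w1")
print(delta(*cur(),[.55,.03,.20],tgt(0)))
```

```text
1.45 [ 0.47674321 -0.33014512  0.20133174] [ 2.52804357e-05  7.08420261e-01  7.05790822e-01 -2.21486050e-04] 0.01780689303597838
(array([360.8,  72. ,   1.3]), array([1.000e-02, 2.000e-02, 8.977e+01]), 'rows>=', np.float64(11.0))
```

View pics/w1.png

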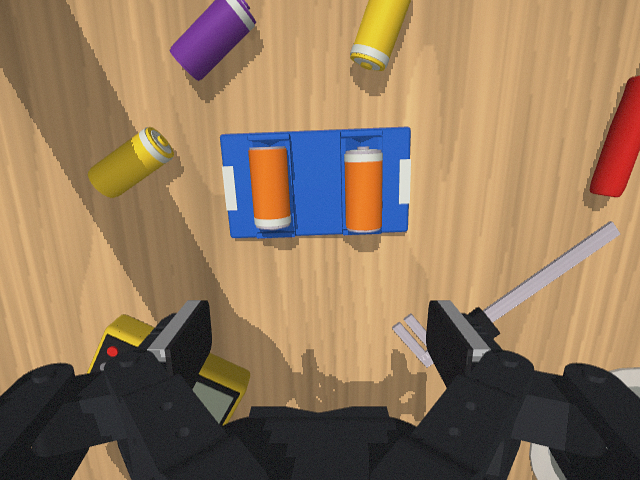

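>>> servo_tool(
  steps=[
    [361, 72, 0, 0, 0, 90],
    [361, 72, 0, 0, 0, 90],
    [361, 72, 0, 0, 0, 90],
    [361, 72, 0, 0, 0, 90],
    [361, 72, 0, 0, 0, 90],
    [361, 72, 0, 0, 0, 90],
    [361, 72, 0, 0, 0, 90],
    [361, 72, 0, 0, 0, 90],
  ],
)

```text
clock: 2.3
position: [0.5489, 0.029, 0.2017]
ee_rot: [0.0, 0.975, 0.224, 0.0]
contact_force: [0.5, -0.3, -0.2]
width: 0.0853
```

>>> servo_tool(
  steps=[
    [0, 0, 0, 0, 0, 0],
    [0, 0, 0, 0, 0, 0],
  ],
)

```text
clock: 2.5
position: [0.5487, 0.0281, 0.2014]
ee_rot: [0.0, 0.973, 0.229, -0.0]
contact_force: [0.7, 0.4, 0.6]
width: 0.0855
```

Run:
```python
from h import *
s=telemetry.get_state();print(s["clock"],s["position"],s["ee_rot"],np.abs(s["qd"]).max())
p,d,C=shot("wrist","w2")
print(delta(*cur(),[.55,.03,.20],tgt(0)))
```

```text
2.5 [0.54871752 0.02806217 0.20142713] [ 4.37064105e-04  9.73487360e-01  2.28740395e-01 -3.06237192e-05] 0.03479077727728131
(array([ 2.5, -1.9,  1.4]), array([6.000e-02, 1.000e-02, 2.637e+01]), 'rows>=', np.float64(4.0))
```

View pics/w2.png

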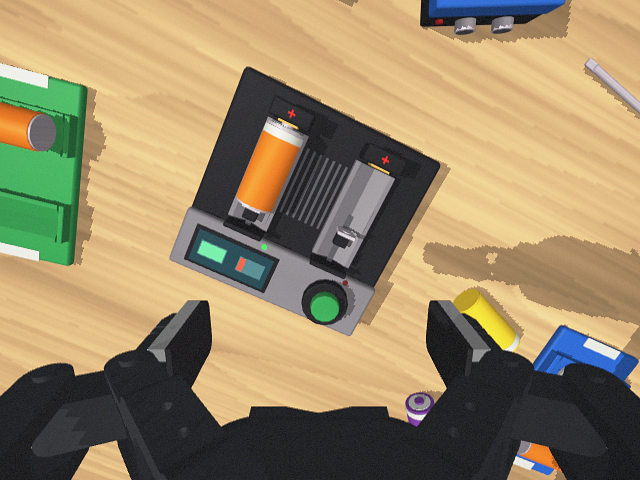

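Run:
```python
from h import *
print(delta(*cur(),[.455,.25,.20],tgt(26.4)))
```

```text
(array([  15.1, -241.2,    1.2]), array([ 0.05,  0.03, -0.03]), 'rows>=', np.float64(5.0))
```

>>> servo_tool(
  steps=[
    [15, -241, 1, 0, 0, 0],
    [15, -241, 1, 0, 0, 0],
    [15, -241, 1, 0, 0, 0],
    [15, -241, 1, 0, 0, 0],
    [15, -241, 1, 0, 0, 0],
    [15, -241, 1, 0, 0, 0],
    [15, -241, 1, 0, 0, 0],
  ],
)

```text
clock: 3.25
position: [0.4553, 0.2498, 0.2004]
ee_rot: [0.001, 0.974, 0.228, 0.0]
contact_force: [0.7, 0.2, -0.7]
width: 0.0855
```

Run:
```python
from h import *
s=telemetry.get_state();print(s["clock"],s["position"],s["ee_rot"],np.abs(s["qd"]).max())
p,d,C=shot("wrist","w3")
```

```text
3.25 [0.45532661 0.24975373 0.20040837] [5.81245416e-04 9.73574273e-01 2.28369796e-01 1.83564660e-04] 0.03225807741748883
```

View pics/w3.png

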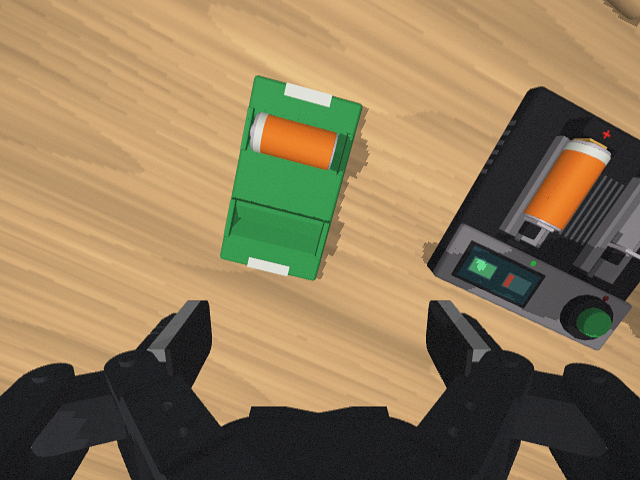

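```bash
cat > fit.py <<'E'
from h import *
def cloud(name,filt=True):
    p,d,C=load(name);v,u=np.nonzero(d>0);P=back(C,u,v,d[v,u]);hsv=cv2.cvtColor(p,cv2.COLOR_RGB2HSV)[v,u];return P,hsv,u,v
def near(P,c,r): return np.hypot(P[:,0]-c[0],P[:,1]-c[1])<r
def rect(P):
    (c,wh,a)=cv2.minAreaRect((P[:,:2]*1000).astype(np.float32));return np.round(c,1),np.round(wh,1),round(a,2)
E
python3 - <<'E'
from fit import *
def cell(nm,c):
    P,h,u,v=cloud(nm);m=near(P,c,.05)&(h[:,0]>=5)&(h[:,0]<=18)&(h[:,1]>160)&(P[:,2]>.03)
    from scipy.optimize import least_squares
    Q=P[m];mu=np.median(Q,0)
    # cylinder r=16mm, axis horizontal: params x0,y0,z0,yaw
    w=np.linalg.svd(Q[:,:2]-Q[:,:2].mean(0),full_matrices=False)[2][0];y0=np.arctan2(w[1],w[0])
    def f(q):
        n=np.array([-np.sin(q[3]),np.cos(q[3])]);s=(Q[:,0]-q[0])*n[0]+(Q[:,1]-q[1])*n[1]
        along=(q[0]-mu[0])*n[1]-(q[1]-mu[1])*n[0]
        return np.r_[np.hypot(s,Q[:,2]-q[2])-.016,along]
    r=least_squares(f,[mu[0],mu[1],mu[2]-.014,y0],loss="soft_l1",f_scale=.001).x
    a=np.array([np.cos(r[3]),np.sin(r[3])]);t=(Q[:,:2]-r[:2])@a
    print(nm,"cell",r[:3].round(4),"yaw",np.degrees(r[3]).round(2),"orange range mid",((np.percentile(t,99)+np.percentile(t,1))/2*a+r[:2]).round(4),"len",np.ptp(np.percentile(t,[1,99])).round(4),m.sum())
cell("w1",(.437,-.302));cell("w1",(.517,-.302));cell("w2",(.565,.09));cell("w3",(.565,.09));cell("w3",(.505,.29))
for nm in ["top1"]:
  for c in [(.437,-.302),(.517,-.302),(.565,.09),(.505,.29)]: cell(nm,c)
for nm in ["w1","top1"]:
    P,h,u,v=cloud(nm);m=near(P,(.477,-.302),.11)&(h[:,0]>100)&(h[:,0]<125)&(h[:,1]>120)&(P[:,2]>.004)&(P[:,2]<.03);print(nm,"rack",rect(P[m]),np.percentile(P[m][:,2],[5,50,95]))
for nm in ["w3","top1"]:
    P,h,u,v=cloud(nm);m=near(P,(.467,.287),.11)&(h[:,0]>45)&(h[:,0]<80)&(h[:,1]>100)&(P[:,2]>.004)&(P[:,2]<.03);print(nm,"tray",rect(P[m]),np.percentile(P[m][:,2],[5,50,95]))
for nm in ["w2","top1"]:
    P,h,u,v=cloud(nm);m=near(P,(.552,.044),.15)&(P[:,2]>.015)&(P[:,2]<.04);print(nm,"charger",rect(P[m]))
    m=near(P,(.49,.0),.05)&(h[:,0]>45)&(h[:,0]<80)&(h[:,1]>120)&(P[:,2]>.02);print("start",rect(P[m]),np.percentile(P[m],[5,50,95],axis=0).round(4))
E
```

```text
w1 cell [ 0.4354 -0.2963  0.0294] yaw -88.01 orange range mid [ 0.4355 -0.2973] len 0.0552 2520
w1 cell [ 0.5159 -0.3062  0.0294] yaw -88.04 orange range mid [ 0.5159 -0.3074] len 0.0545 2422
w2 cell [0.5722 0.0838 0.0454] yaw -178.86 orange range mid [0.5712 0.0837] len 0.0547 2857
w3 cell [0.5719 0.0836 0.0455] yaw -178.83 orange range mid [0.571  0.0835] len 0.0553 3327
w3 cell [0.5089 0.2937 0.0294] yaw -77.99 orange range mid [0.5089 0.2934] len 0.0553 2760
top1 cell [ 0.4365 -0.2976  0.0325] yaw 92.42 orange range mid [ 0.4365 -0.2982] len 0.0538 297
top1 cell [ 0.5175 -0.3076  0.0326] yaw 92.98 orange range mid [ 0.5175 -0.3083] len 0.0537 291
top1 cell [0.5713 0.0825 0.0483] yaw -179.95 orange range mid [0.5714 0.0825] len 0.0542 323
top1 cell [0.5092 0.2921 0.032 ] yaw 100.8 orange range mid [0.5092 0.2922] len 0.0547 318
w1 rack (array([ 475.9, -301.5]), array([169.6,  95.1]), 1.99) [0.00796545 0.00940118 0.01945056]
top1 rack (array([ 476.9, -302.4]), array([167.1,  95.4]), 2.36) [0.0084272  0.01285248 0.02265894]
w3 tray (array([469.4, 287.3]), array([168.7,  95.8]), 11.98) [0.00802755 0.00971868 0.01956354]
top1 tray (array([469.7, 286.4]), array([167.6,  95.9]), 12.09) [0.00787449 0.01303926 0.02292197]
w2 charger (array([550.2,  43.3]), array([179.6, 184.7]), 1.17)
start (array([485. , -10.9]), array([30.6, 24.8]), 28.12) [[ 0.4776 -0.0197  0.0484]
 [ 0.4889 -0.009   0.0549]
 [ 0.499   0.0014  0.0561]]
top1 charger (array([550.5,  42.3]), array([180.6, 184.5]), 1.1)
start (array([488. , -11.1]), array([25.8, 25.9]), 43.64) [[ 4.765e-01 -2.240e-02  4.760e-02]
 [ 4.878e-01 -1.100e-02  5.680e-02]
 [ 4.991e-01  3.000e-04  6.100e-02]]
```

Run:
```python
from fit import *
a=np.radians(1.17);c0=np.array([.5502,.0433])
for nm in ["w2","w3"]:
    P,h,u,v=cloud(nm);L=(P[:,:2]-c0)@np.array([[np.cos(a),-np.sin(a)],[np.sin(a),np.cos(a)]])*1000
    for b in (40,-40):
        m=(abs(L[:,1]-b)<22)&(L[:,0]>20)&(L[:,0]<90)&(abs(P[:,2]-.053)<.004)&(h[:,2]<110)&~((h[:,0]<20)&(h[:,1]>120))
        if m.sum()>20: print(nm,"block",b,np.percentile(L[m],[2,50,98],axis=0).round(1).tolist(),m.sum(),np.median(P[m][:,2]))
        for z in (.050,.054):pass
        m=(abs(L[:,1]-b)<12)&(L[:,0]<10)&(L[:,0]>-50)&(P[:,2]>.045)
        if m.sum()>5: print("tab?",b,np.percentile(L[m],[2,50,98],axis=0).round(1).tolist(),m.sum(),np.percentile(P[m][:,2],[5,50,95]).round(4))
    m=(abs(L[:,1])<70)&(abs(L[:,1]-40)<18)&(P[:,2]>.02)&(abs(L[:,0])<95)
    # orange extent
    mo=m&(h[:,0]>=5)&(h[:,0]<=18)&(h[:,1]>160)&(P[:,2]>.055);print("orange top",np.percentile(L[mo],[0.5,99.5],axis=0).round(1).tolist())
    mw=m&(h[:,1]<60)&(h[:,2]>150)&(P[:,2]>.055);print("white top",np.percentile(L[mw],[1,99],axis=0).round(1).tolist(),mw.sum())
    m=(abs(L[:,1]+40)<30)&(L[:,0]<-40)&(P[:,2]>.03)&(h[:,0]>45)&(h[:,0]<80)&(h[:,1]>120)
    if m.sum()>20: 
        q=m&(P[:,2]>.0535);print("start L",rect(np.c_[L[q]/1000,L[q][:,:1]]),np.median(P[q][:,2]))
p=load("w2")[0][80:340,160:450];cv2.imwrite("pics/w2z.png",cv2.resize(p[:,:,::-1],None,fx=2.3,fy=2.3,interpolation=cv2.INTER_CUBIC))
```

```text
w2 block 40 [[63.7, 23.7], [70.3, 40.1], [77.0, 55.9]] 815 0.053075332427026944
tab? 40 [[-37.3, 28.5], [-19.0, 39.7], [2.5, 50.9]] 14638 [0.061  0.2681 0.2855]
w2 block -40 [[63.6, -56.0], [70.3, -38.8], [76.9, -23.4]] 745 0.05307167045287342
tab? -40 [[-49.6, -51.5], [-31.6, -41.7], [4.5, -29.3]] 351 [0.0454 0.0471 0.0542]
orange top [[-5.9, 27.0], [49.4, 52.6]]
white top [[-13.3, 27.3], [59.4, 52.5]] 462
start L (array([-63.7, -51.7]), array([23.7, 24.4]), 81.12) 0.05508248312257541
w3 block 40 [[63.2, 24.4], [69.4, 42.8], [76.4, 57.0]] 837 0.05305065440018125
tab? 40 [[-34.7, 29.2], [-2.8, 42.8], [9.5, 51.6]] 957 [0.0466 0.0588 0.0619]
tab? -40 [[-49.6, -51.4], [-32.2, -40.8], [3.5, -29.0]] 334 [0.0454 0.0471 0.054 ]
orange top [[-6.3, 27.7], [49.5, 53.7]]
white top [[-8.2, 29.5], [58.6, 53.6]] 405
start L (array([-64.6, -51.1]), array([24.1, 24.7]), 16.8) 0.055151145764486875
```

View pics/w2z.png

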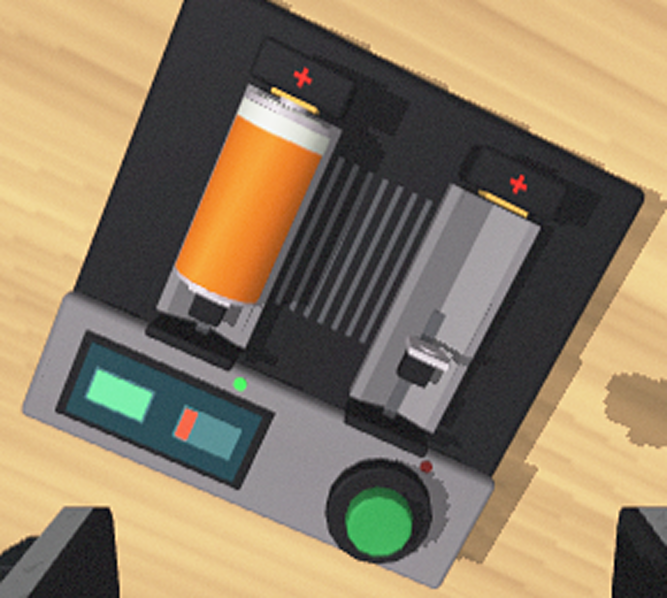

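Run:
```python
from h import *
print(delta(*cur(),[.5767,.0839,.10],tgt(1.17)))
```

```text
(array([ 35.1, 201.7, 100.6]), array([ 7.000e-02, -2.000e-02,  2.515e+01]), 'rows>=', np.float64(5.0))
```

>>> servo_tool(
  steps=[
    [35, 202, 80, 0, 0, 25.2],
    [35, 202, 90, 0, 0, 25.2],
    [35, 202, 100, 0, 0, 25.2],
    [35, 202, 100, 0, 0, 25.2],
    [35, 202, 100, 0, 0, 25.2],
    [35, 202, 100, 0, 0, 25.2],
    [35, 202, 100, 0, 0, 25.2],
    [35, 202, 100, 0, 0, 25.2],
  ],
  hand=80,
  grip_force=80,
)

```text
clock: 4.1
position: [0.5761, 0.0849, 0.1009]
ee_rot: [-0.0, 1.0, 0.01, 0.0]
contact_force: [-0.2, -0.2, -0.5]
width: 0.0589
```

Run:
```python
from h import *
s=telemetry.get_state();print(s["clock"],s["position"],s["width"],s["contact_force"])
p,d,C=shot("wrist","w4")
print(delta(*cur(),[.5767,.0839,.038],tgt(1.17)))
```

```text
4.1 [0.57609032 0.08492582 0.10090879] 0.058886961405408896 [-0.18704682 -0.22764929 -0.4601575 ]
(array([ 0.5,  1.6, 63.2]), array([-0.01, -0.06,  0.03]), 'rows>=', np.float64(2.0))
```

View pics/w4.png

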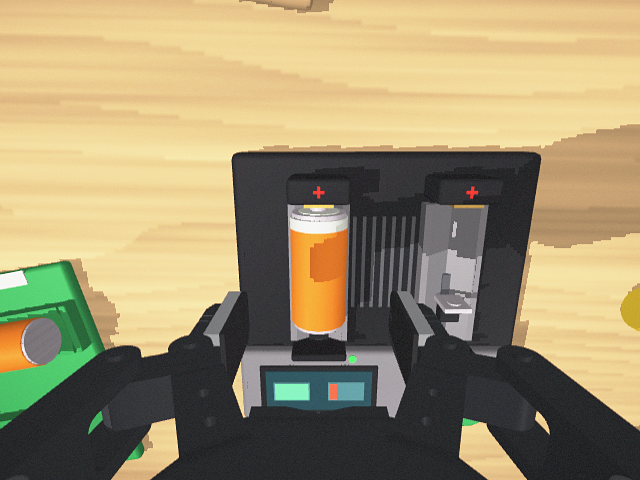

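>>> servo_tool(
  steps=[
    [0, 0, 40, 0, 0, 0],
    [0, 0, 55, 0, 0, 0],
    [0, 0, 55, 0, 0, 0],
    [0, 0, 55, 0, 0, 0],
  ],
)

```text
clock: 4.55
position: [0.5765, 0.0862, 0.0462]
ee_rot: [0.0, 1.0, 0.011, 0.001]
contact_force: [0.2, -0.1, 0.7]
width: 0.0588
```

Run:
```python
from h import *
s=telemetry.get_state();print(s["clock"],s["position"],s["width"],s["contact_force"])
print(delta(*cur(),[.5767,.0839,.038],tgt(1.17)))
```

```text
4.55 [0.57646888 0.08623186 0.04624771] 0.058787010301433275 [ 0.15381633 -0.07329702  0.74241977]
(array([0.2, 2.3, 8.2]), array([ 0.  , -0.07,  0.11]), 'rows>=', np.float64(1.0))
```

>>> servo_tool(
  steps=[
    [0, 2.3, 4, 0, 0, 0],
    [0, 2.3, 8.2, 0, 0, 0],
    [0, 2.3, 8.2, 0, 0, 0],
  ],
)

```text
clock: 4.85
position: [0.5762, 0.0831, 0.0372]
ee_rot: [0.0, 1.0, 0.011, 0.0]
contact_force: [-0.4, -0.3, -0.1]
width: 0.059
```

>>> servo_tool(
  steps=[
    [0, 0, 0, 0, 0, 0],
    [0, 0, 0, 0, 0, 0],
    [0, 0, 0, 0, 0, 0],
    [0, 0, 0, 0, 0, 0],
  ],
  hand=255,
)

```text
clock: 5.25
position: [0.5764, 0.0849, 0.038]
ee_rot: [-0.002, 1.0, 0.01, 0.0]
contact_force: [-1.8, 4.1, 4.8]
width: 0.0292
```

Run:
```python
from h import *
s=telemetry.get_state();print(s["clock"],s["position"],s["width"],s["contact_force"],s["moment"])
p,d,C=shot("wrist","w5")
```

```text
5.25 [0.5764232  0.08494482 0.03799879] 0.029227074127568833 [-1.77510017  4.07670303  4.76449749] [ 0.879746    0.25567557 -0.07444871]
```

View pics/w5.png

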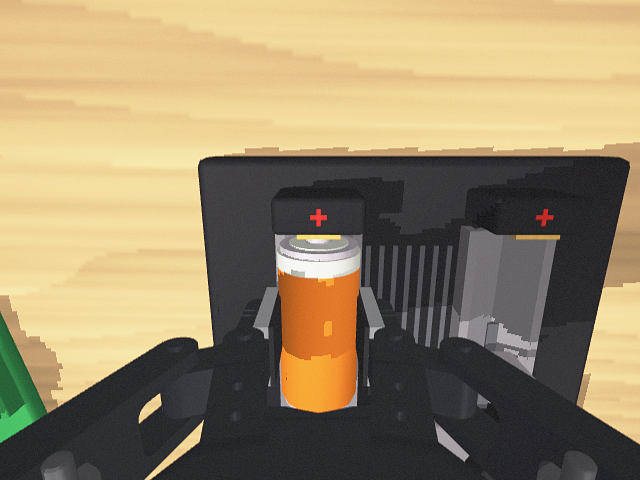

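>>> servo_tool(
  steps=[
    [-5, 0, 0, 0, 0, 0],
    [-6, 0, -4, 0, 0, 0],
    [-6, 0, -14, 0, 0, 0],
    [-4, 0, -40, 0, 0, 0],
    [-4, 0, -70, 0, 0, 0],
    [-4, 0, -70, 0, 0, 0],
    [-4, 0, -70, 0, 0, 0],
  ],
)

```text
clock: 6.0
position: [0.5723, 0.0831, 0.1072]
ee_rot: [0.0, 1.0, 0.011, 0.0]
contact_force: [0.2, -0.0, -2.4]
width: 0.029
```

Run:
```python
from h import *
s=telemetry.get_state();print(s["clock"],s["position"],s["width"],s["contact_force"],s["moment"])
p,d,C=shot("wrist","w6")
```

```text
6.0 [0.57228456 0.08305157 0.10722714] 0.028972165057327356 [ 0.2112154  -0.01367197 -2.40912361] [0.02242831 0.01690738 0.05289777]
```

View pics/w6.png

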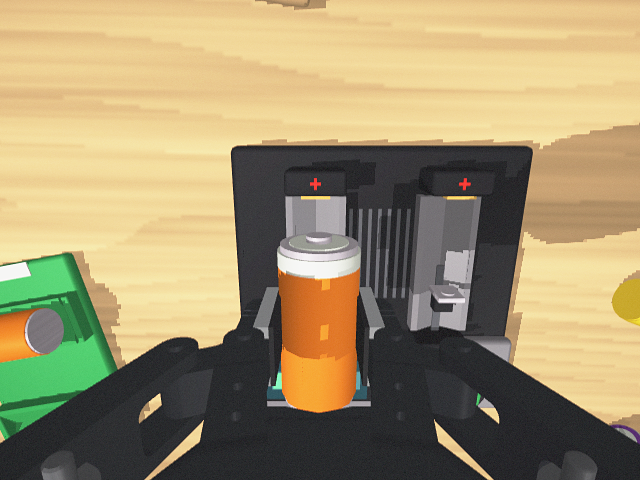

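```bash
cat >> fit.py <<'E'
from scipy.optimize import least_squares
def held(nm):
    "cylinder fit in tool frame, points of the orange sleeve in hand"
    p,d,C=load(nm);T=cams.camera_model("wrist")["tool_from_camera"]
    v,u=np.nonzero((d>0)&(d<.25));h=cv2.cvtColor(p,cv2.COLOR_RGB2HSV)[v,u]
    P=back((C[0],T[:3,:3],T[:3,3]),u,v,d[v,u])
    m=(h[:,0]>=5)&(h[:,0]<=18)&(h[:,1]>160)&(abs(P[:,1])<.03)
    Q=P[m]
    def f(q): # axis through (0,y,z), dir (1,ay,az)
        a=np.array([1,q[2],q[3]]);a/=np.linalg.norm(a);w=Q-[0,q[0],q[1]];return np.linalg.norm(np.cross(w,a),axis=1)-.016
    r=least_squares(f,[0,-.009,0,0],loss="soft_l1",f_scale=.001).x
    wh=(h[:,1]<60)&(h[:,2]>120)&(abs(P[:,1])<.016)&(P[:,2]<.015)&(P[:,2]>-.04)
    print("axis y,z mm",(r[:2]*1000).round(2),"slope deg y,z",np.degrees(r[2:]).round(2),"orange x range",np.percentile(Q[:,0],[.5,99.5]).round(4),"white x",np.percentile(P[wh][:,0],[1,50,99]).round(4) if wh.any() else None)
    return r
E
python3 - <<'E'
from fit import *
held("w5");held("w6")
# tray free: tray (.4694,.2873) yaw 12, other groove
a=np.radians(12);ex=np.array([np.cos(a),np.sin(a)])
t=np.array([.4694,.2873]);print("free",t-.04*ex,"occ",t+.04*ex)
E
```

```text
axis y,z mm [ 1.18 -7.38] slope deg y,z [ 0.01 -0.02] orange x range [-0.0324  0.0224] white x [-0.0491  0.0292  0.0336]
axis y,z mm [ 1.23 -7.34] slope deg y,z [ 0.03 -0.06] orange x range [-0.0325  0.0224] white x [0.008  0.0297 0.0347]
free [0.4302741  0.27898353] occ [0.5085259  0.29561647]
```

Run:
```python
from h import *
print(delta(*cur(),[.4298,.2801,.075],tgt(102)))
```

```text
(array([-137.3, -200. ,   31.4]), array([-8.0000e-02,  7.0000e-02, -1.0079e+02]), 'rows>=', np.float64(12.0))
```

>>> servo_tool(
  steps=[
    [-40, -30, 0, 0, 0, -8],
    [-80, -60, 0, 0, 0, -17],
    [-110, -100, 0, 0, 0, -25],
    [-137, -140, 0, 0, 0, -34],
    [-137, -180, 0, 0, 0, -42],
    [-137, -200, 0, 0, 0, -51],
    [-137, -200, 0, 0, 0, -59.5],
    [-137, -200, 0, 0, 0, -68],
  ],
)

```text
clock: 6.85
position: [0.4295, 0.2805, 0.1052]
ee_rot: [-0.0, 0.822, 0.57, -0.002]
contact_force: [-0.7, 0.7, -2.3]
width: 0.0292
```

Run:
```python
from h import *
print(telemetry.get_state()["clock"],delta(*cur(),[.4298,.2801,.060],tgt(102)))
```

```text
6.85 (array([-0.1,  0.6, 45.2]), array([ -0.19,   0.12, -32.54]), 'rows>=', np.float64(4.0))
```

>>> servo_tool(
  steps=[
    [0, 0.5, 0, 0, 0, -8],
    [0, 0.5, 10, 0, 0, -17],
    [0, 0.5, 25, 0, 0, -25],
    [0, 0.5, 45, 0, 0, -32.5],
    [0, 0.5, 45, 0, 0, -32.5],
    [0, 0.5, 45, 0, 0, -32.5],
    [0, 0.5, 45, 0, 0, -32.5],
  ],
)

```text
clock: 7.55
position: [0.4318, 0.2801, 0.0623]
ee_rot: [0.0, 0.633, 0.774, 0.0]
contact_force: [0.8, -0.1, -0.8]
width: 0.0295
```

Run:
```python
from h import *
shot("wrist","w7")
print(telemetry.get_state()["clock"],delta(*cur(),[.4298,.2801,.0225],tgt(102)))
```

```text
7.6 (array([ 0.3, -2.2, 40.1]), array([ 0.06, -0.01, -0.59]), 'rows>=', np.float64(1.0))
```

View pics/w7.png

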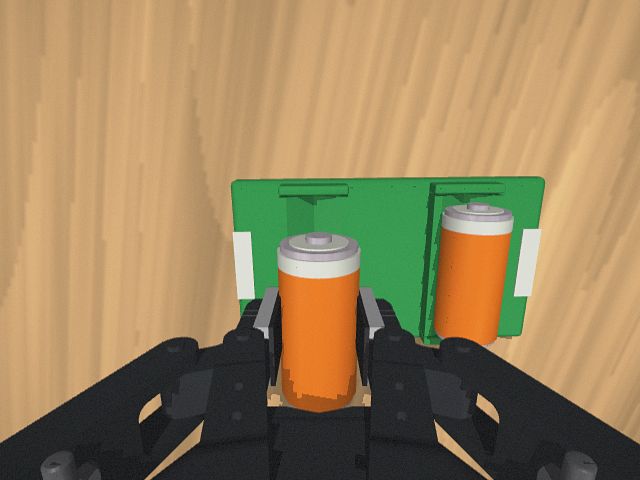

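>>> servo_tool(
  steps=[
    [0, -2, 20, 0, 0, -0.5],
    [0, -2, 36, 0, 0, -0.5],
    [0, -2, 40, 0, 0, -0.5],
    [0, -2, 40, 0, 0, -0.5],
    [0, -2, 40, 0, 0, -0.5],
  ],
)

```text
clock: 8.1
position: [0.4303, 0.2799, 0.0228]
ee_rot: [0.0, 0.63, 0.777, 0.001]
contact_force: [0.3, 0.0, -1.7]
width: 0.0291
```

>>> servo_tool(
  steps=[
    [0, 0, 0.6, 0, 0, 0],
    [0, 0, 0.6, 0, 0, 0],
    [0, 0, 0.6, 0, 0, 0],
    [0, 0, -20, 0, 0, 0],
    [0, 0, -60, 0, 0, 0],
    [0, 0, -100, 0, 0, 0],
    [0, 0, -100, 0, 0, 0],
  ],
  hand=70,
)

```text
clock: 8.8
position: [0.4334, 0.2814, 0.1275]
ee_rot: [0.003, 0.629, 0.777, 0.005]
contact_force: [0.1, -0.5, 0.6]
width: 0.0621
```

Run:
```python
from fit import *
s=telemetry.get_state();print(s["clock"],s["width"])
p,d,C=shot("wrist","w8");P,h,u,v=cloud("w8")
m=(h[:,0]>45)&(h[:,0]<80)&(h[:,1]>100)&(P[:,2]>.004)&(P[:,2]<.03)&near(P,(.469,.288),.12)
print(rect(P[m]))
print(delta(*cur(),[.5155,-.302,.10],tgt(92)),np.degrees(s["qpos"]).round())
```

```text
8.8 0.062121556250417105
(array([468.5, 287.6]), array([168.9,  95.1]), 11.89)
(array([-587.3,  -39.2,   23.8]), array([ 0.39, -0.12,  9.99]), 'rows>=', np.float64(12.0)) [ 25.  15. 103.  -0.  61.  13.]
```

View pics/w8.png

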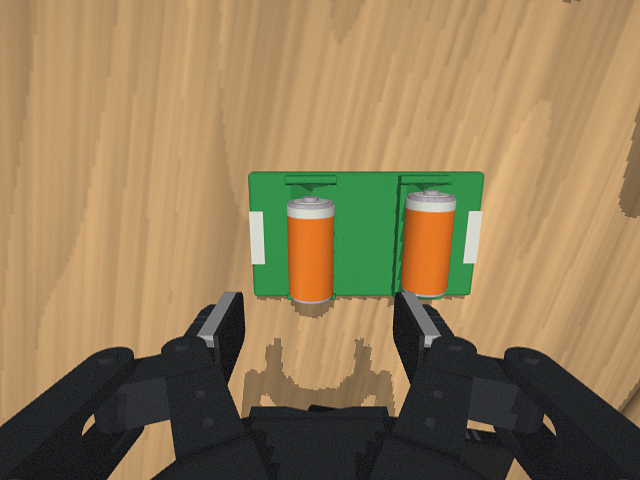

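```bash
cat >> fit.py <<'E'
def cell(nm,c,tilt=True):
    P,h,u,v=cloud(nm);m=near(P,c,.05)&(h[:,0]>=5)&(h[:,0]<=18)&(h[:,1]>160)&(P[:,2]>.02)
    Q=P[m];mu=np.median(Q,0);w=np.linalg.svd(Q[:,:2]-Q[:,:2].mean(0),full_matrices=False)[2][0]
    a0=np.arctan2(w[1],w[0])
    def f(q):
        a=np.array([np.cos(q[2])*np.cos(q[3]),np.sin(q[2])*np.cos(q[3]),np.sin(q[3])]);n=np.array([-np.sin(a0),np.cos(a0),0])
        w=Q-(np.array([mu[0],mu[1],0])+n*q[0]+[0,0,q[1]]);return np.linalg.norm(np.cross(w,a),axis=1)-.016
    q=least_squares(f,[0,mu[2]-.014,a0,0],loss="soft_l1",f_scale=.001).x
    n=np.array([-np.sin(a0),np.cos(a0)]);c=mu[:2]+n*q[0];a=np.array([np.cos(q[2]),np.sin(q[2])]);t=(Q[:,:2]-c)@a;e=np.percentile(t,[.5,99.5])
    mid=c+a*e.mean();print(nm,"orange mid",mid.round(4),"z",q[1].round(4),"yaw",np.degrees(q[2]).round(2),"pitch",np.degrees(q[3]).round(2),"len",np.ptp(e).round(4));return mid
E
python3 - <<'E'
from fit import *
t=np.array([.4685,.2876]);a=np.radians(11.9);A=np.array([[np.cos(a),-np.sin(a)],[np.sin(a),np.cos(a)]])
for c in [(.432,.277),(.508,.294)]:
    print((cell("w8",c)-t)@A*1000)
E
```

```text
w8 orange mid [0.4313 0.2728] z 0.0294 yaw -78.0 pitch -0.1 len 0.0552
[-39.43585257  -6.85463203]
w8 orange mid [0.5088 0.2936] z 0.0294 yaw -77.94 pitch -0.02 len 0.0551
[40.62620294 -2.47262885]
```

>>> servo_tool(
  steps=[
    [-50, -3, 0, 0, 0, 0],
    [-100, -7, 0, 0, 0, 2],
    [-150, -10, 0, 0, 0, 4],
    [-200, -13, 0, 0, 0, 5],
    [-250, -16, 0, 0, 0, 6],
    [-300, -20, 0, 0, 0, 7],
    [-350, -23, 0, 0, 0, 8],
    [-400, -26, 0, 0, 0, 9],
  ],
)

```text
clock: 9.65
position: [0.4861, -0.118, 0.1209]
ee_rot: [-0.001, 0.689, 0.725, -0.0]
contact_force: [0.3, 0.4, 0.4]
width: 0.062
```

Run:
```python
from fit import *
s=telemetry.get_state();print(s["clock"],s["position"])
print(delta(*cur(),[.5147,-.302,.10],tgt(92)))
```

```text
9.65 [ 0.48612467 -0.11795182  0.12085286]
(array([-185.3,   19.2,   20.6]), array([-0.11, -0.06,  0.93]), 'rows>=', np.float64(4.0))
```

>>> servo_tool(
  steps=[
    [-50, 8, 0, 0, 0, 1],
    [-100, 14, 5, 0, 0, 1],
    [-150, 19, 12, 0, 0, 1],
    [-184, 19, 20, 0, 0, 1],
    [-184, 19, 20, 0, 0, 1],
    [-184, 19, 20, 0, 0, 1],
    [-184, 19, 20, 0, 0, 1],
    [-184, 19, 20, 0, 0, 1],
  ],
)

```text
clock: 10.45
position: [0.5155, -0.2974, 0.1021]
ee_rot: [-0.0, 0.694, 0.72, 0.0]
contact_force: [0.4, -1.2, 1.2]
width: 0.062
```

Run:
```python
from fit import *
s=telemetry.get_state();print(s["clock"],s["position"])
shot("wrist","w9");cell("w9",(.515,-.302));cell("w9",(.435,-.302))
print(delta(*cur(),[.5147,-.302,.022],tgt(92)))
```

```text
10.45 [ 0.51551542 -0.29735053  0.10208974]
w9 orange mid [ 0.5159 -0.3073] z 0.0294 yaw -87.99 pitch 0.05 len 0.0554
w9 orange mid [ 0.4354 -0.2973] z 0.0294 yaw -88.04 pitch 0.0 len 0.0559
(array([-4.5, -1.1, 80.3]), array([-0.  , -0.01,  0.08]), 'rows>=', np.float64(2.0))
```

View pics/w9.png

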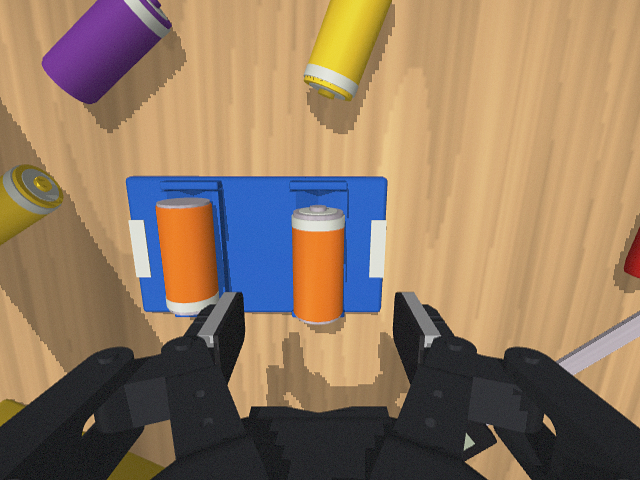

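>>> servo_tool(
  steps=[
    [-4.5, -0.6, 40, 0, 0, 0],
    [-4.5, -0.6, 70, 0, 0, 0],
    [-4.5, -0.6, 80, 0, 0, 0],
    [-4.5, -0.6, 80, 0, 0, 0],
    [-4.5, -0.6, 80, 0, 0, 0],
  ],
)

```text
clock: 11.0
position: [0.5162, -0.3037, 0.0233]
ee_rot: [0.001, 0.694, 0.72, 0.0]
contact_force: [0.1, -1.0, 0.7]
width: 0.0615
```

Run:
```python
from fit import *
s=telemetry.get_state();print(s["clock"],s["position"],s["contact_force"])
print(delta(*cur(),[.5147,-.302,.022],tgt(92)))
```

```text
11.0 [ 0.51623443 -0.30366545  0.02328518] [ 0.0872748  -0.96707672  0.65245874]
(array([ 1.7, -1.5,  1.3]), array([0.09, 0.07, 0.03]), 'rows>=', np.float64(1.0))
```

>>> servo_tool(
  steps=[
    [1, -1, 1.2, 0, 0, 0],
    [1, -1, 1.2, 0, 0, 0],
    [1, -1, 1.2, 0, 0, 0],
    [1, -1, 1.2, 0, 0, 0],
    [1, -1, 1.2, 0, 0, 0],
  ],
  hand=255,
)

```text
clock: 11.5
position: [0.5152, -0.3029, 0.0227]
ee_rot: [0.001, 0.695, 0.719, 0.0]
contact_force: [0.0, 0.7, 6.2]
width: 0.0296
```

>>> servo_tool(
  steps=[
    [0, 0, -20, 0, 0, 0],
    [0, 0, -60, 0, 0, 0],
    [0, 0, -100, 0, 0, 0],
    [0, 0, -100, 0, 0, 0],
    [0, 0, -100, 0, 0, 0],
  ],
)

```text
clock: 12.0
position: [0.5146, -0.3029, 0.1222]
ee_rot: [0.001, 0.695, 0.719, 0.0]
contact_force: [-0.6, 0.9, -1.2]
width: 0.0294
```

Run:
```python
from fit import *
s=telemetry.get_state();print(s["clock"],s["position"],s["contact_force"],s["width"])
shot("wrist","w10");held("w10")
```

```text
12.0 [ 0.51457862 -0.30289029  0.12219628] [-0.59265638  0.85798141 -1.20815239] 0.02941488689052957
axis y,z mm [ 0.52 -6.69] slope deg y,z [ 0.04 -0.14] orange x range [-0.0321  0.0233] white x [-0.0343  0.0303  0.0355]
```

View pics/w10.png

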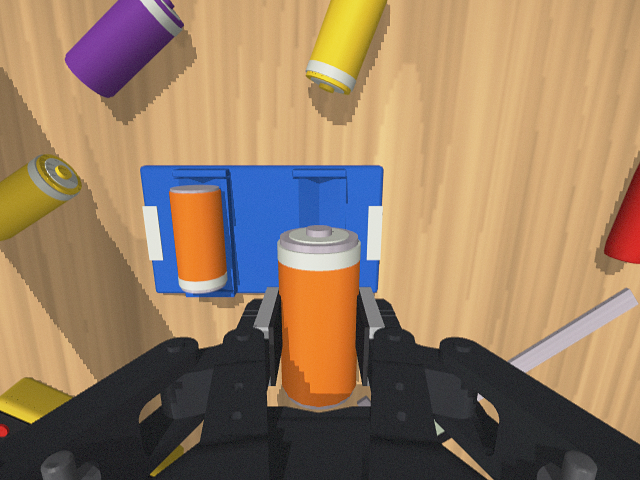

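```bash
cat >> h.py <<'E'
A0=np.radians(1.17);EX=np.array([np.cos(A0),np.sin(A0),0]);EY=np.array([-np.sin(A0),np.cos(A0),0])
HOME1=np.array([.5764,.0850,.0465])+.0004*EX   # cell origin home bay1 in "held" calibration: held orange mid -5.0 => offset .6 ; set below
def tcp(bay,dx,dz,th,cx,cz,flip=False,dy=0):
    # cell centre at tool (cx,0,cz) mm
    H=np.array([.5770,.0850,.0465])-(0.080*EY if bay==2 else 0)
    M=tgt(1.17+(180 if flip else 0),-th,EY)
    c=H+(dx*EX+dy*EY+np.array([0,0,dz]))/1000
    return c-M@np.array([cx,0,cz])/1000,M
E
sed -i '/^HOME1/d' h.py
python3 - <<'E'
from h import *
# taught: orange mid -5.0 => cx=.6 ; now mid -4.4 => cx=1.2, cz=-7.85
P,M=tcp(1,18,60,0,1.2,-7.85);print(P,delta(*cur(),P,M))
P,M=tcp(1,0,0,0,.6,-8.5);print(P)
E
```

```text
[0.5937965  0.08534304 0.09865   ] (array([384.5,  93.5,  22.1]), array([-4.000e-02,  1.000e-02,  9.082e+01]), 'rows>=', np.float64(11.0))
[0.57640013 0.08498775 0.038     ]
```

>>> servo_tool(
  steps=[
    [30, 8, 0, 0, 0, 8],
    [75, 18, 0, 0, 0, 17],
    [120, 30, 0, 0, 0, 25],
    [170, 45, 0, 0, 0, 34],
    [220, 60, 0, 0, 0, 42],
    [270, 70, 0, 0, 0, 51],
    [320, 82, 0, 0, 0, 59],
    [365, 92, 0, 0, 0, 68],
  ],
)

```text
clock: 12.85
position: [0.588, 0.0443, 0.1187]
ee_rot: [-0.0, 0.972, 0.235, -0.002]
contact_force: [-0.1, -0.7, -1.2]
width: 0.0294
```

Run:
```python
from h import *
s=telemetry.get_state();print(s["clock"],s["position"])
P,M=tcp(1,18,60,25,1.2,-7.85);print(P,delta(*cur(),P,M))
P,M=tcp(1,18,60,0,1.2,-7.85);print(P,delta(*cur(),P,M))
```

```text
12.85 [0.58802188 0.04432766 0.11874277]
[0.59722577 0.08541307 0.09887834] (array([ 27. , -32.3,  19.8]), array([-5.73, 24.8 , 25.6 ]), 'rows>=', np.float64(5.0))
[0.5937965  0.08534304 0.09865   ] (array([ 24. , -33.8,  20.1]), array([-0.05,  0.23, 26.03]), 'rows>=', np.float64(4.0))
```

>>> servo_tool(
  steps=[
    [8, -10, 0, -1.1, 5, 5],
    [16, -20, 0, -2.3, 10, 10],
    [24, -30, 0, -3.4, 15, 15],
    [27, -32, 5, -4.6, 20, 20.5],
    [27, -32, 15, -5.7, 24.8, 25.6],
    [27, -32, 15, -5.7, 24.8, 25.6],
    [27, -32, 15, -5.7, 24.8, 25.6],
    [27, -32, 15, -5.7, 24.8, 25.6],
  ],
)

```text
clock: 13.65
position: [0.6004, 0.0831, 0.1066]
ee_rot: [-0.003, 0.976, 0.013, 0.219]
contact_force: [0.7, 0.1, -0.4]
width: 0.0295
```

Run:
```python
from fit import *
s=telemetry.get_state();print(s["clock"],s["position"],s["contact_force"],np.abs(s["qd"]).max())
shot("wrist","w11");held("w11")
for a in [(18,40,25),(18,20,25)]:
    P,M=tcp(1,*a,1.2,-7.85);print(P,delta(*cur(),P,M))
```

```text
13.65 [0.60041183 0.08313576 0.10657099] [ 0.68593215  0.09146531 -0.37628587] 0.01566234998678201
axis y,z mm [ 1.28 -6.52] slope deg y,z [ 0.01 -0.19] orange x range [-0.0308  0.0246] white x [-0.0329  0.0315  0.0369]
[0.59722577 0.08541307 0.07887834] (array([-15.1,  -2.4,  23.8]), array([-0.16, -0.33,  0.34]), 'rows>=', np.float64(1.0))
[0.59722577 0.08541307 0.05887834] (array([-23.6,  -2.4,  41.9]), array([-0.16, -0.33,  0.34]), 'rows>=', np.float64(1.0))
```

View pics/w11.png

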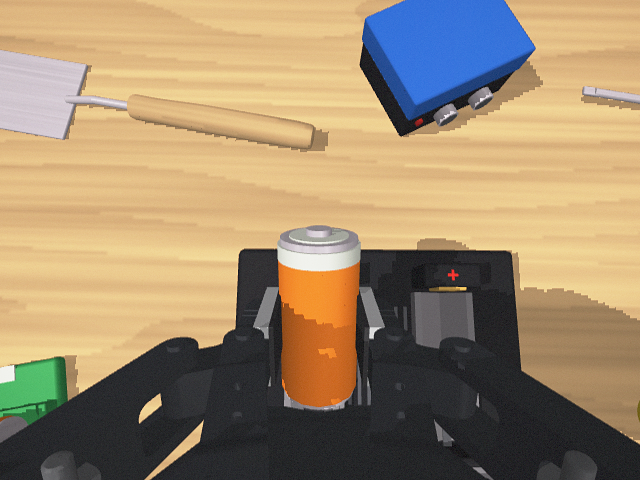

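```bash
cat >> fit.py <<'E'
def band(nm,zax):
    "tool x of orange/white boundary on the cell's top line, axis at tool z=zax mm"
    p,d,C=load(nm);T=cams.camera_model("wrist")["tool_from_camera"];h=cv2.cvtColor(p,cv2.COLOR_RGB2HSV)
    out=[]
    for u in range(312,326):
        col=h[200:420,u];o=(col[:,0]>=4)&(col[:,0]<=20)&(col[:,1]>140);i=np.nonzero(o)[0]
        out.append(200+i[0])
    v=np.median(out)-.5
    x=ray((C[0],T[:3,:3],T[:3,3]),np.array([319.]),np.array([v]),(zax-16)/1000)[0,0]
    print(nm,"band row",v,"x mm",round(x*1000,2));return x*1000
E
python3 - <<'E'
from fit import *
for n,z in [("w5",-7.38),("w6",-7.34),("w10",-6.7),("w11",-6.6)]: band(n,z)
E
```

```text
w5 band row 278.5 x mm 22.47
w6 band row 278.5 x mm 22.46
w10 band row 270.5 x mm 25.18
w11 band row 271.5 x mm 24.78
```

Run:
```python
from fit import *
for a in [(18,35,25),(18,20,25)]:
    P,M=tcp(1,*a,3.0,-7.8);print(P,delta(*cur(),P,M))
```

```text
[0.59557363 0.08537933 0.07316294] (array([-19. ,  -2.4,  28.3]), array([-0.16, -0.33,  0.34]), 'rows>=', np.float64(1.0))
[0.59557363 0.08537933 0.05816294] (array([-25.4,  -2.4,  41.8]), array([-0.16, -0.33,  0.34]), 'rows>=', np.float64(1.0))
```

>>> servo_tool(
  steps=[
    [-14, -2, 20, -0.2, -0.3, 0.3],
    [-19, -2.4, 28, -0.2, -0.3, 0.3],
    [-22, -2.4, 35, -0.2, -0.3, 0.3],
    [-25.4, -2.4, 42, -0.2, -0.3, 0.3],
    [-25.4, -2.4, 42, -0.2, -0.3, 0.3],
    [-25.4, -2.4, 42, -0.2, -0.3, 0.3],
  ],
)

```text
clock: 14.3
position: [0.5938, 0.0856, 0.0572]
ee_rot: [-0.002, 0.976, 0.01, 0.216]
contact_force: [-0.4, 0.9, -1.8]
width: 0.0294
```

Run:
```python
from fit import *
s=telemetry.get_state();print(s["clock"],s["position"],s["contact_force"],np.abs(s["qd"]).max())
shot("wrist","w12");band("w12",-6.6)
for a in [(18,20,25),(-8,17,25)]:
    P,M=tcp(1,*a,3.0,-7.8);print(P,delta(*cur(),P,M))
```

```text
14.3 [0.59383644 0.08557396 0.05723978] [-0.4259432   0.91884644 -1.83556713] 0.008901146023758357
w12 band row 271.5 x mm 24.79
[0.59557363 0.08537933 0.05816294] (array([1.7, 0.3, 0.1]), array([0.03, 0.  , 0.01]), 'rows>=', np.float64(1.0))
[0.56957905 0.08484844 0.05516294] (array([-23.2,   0.3,  -8.1]), array([0.03, 0.  , 0.01]), 'rows>=', np.float64(1.0))
```

View pics/w12.png

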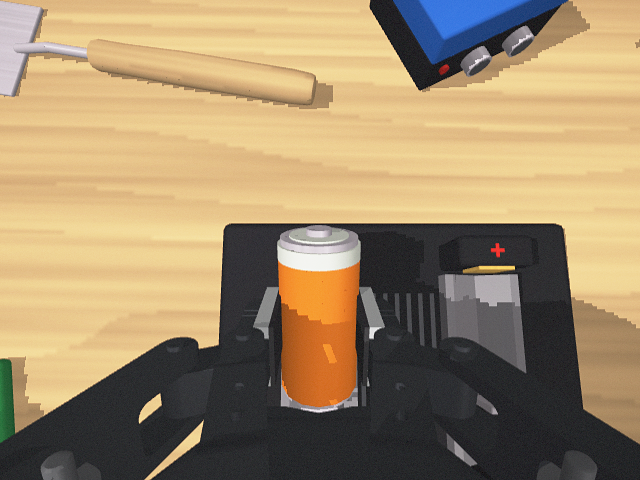

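>>> servo_tool(
  steps=[
    [-8, 0.3, -3, 0, 0, 0],
    [-15, 0.3, -5, 0, 0, 0],
    [-19, 0.3, -6.6, 0, 0, 0],
    [-23, 0.3, -8, 0, 0, 0],
    [-23, 0.3, -8, 0, 0, 0],
    [-23, 0.3, -8, 0, 0, 0],
  ],
)

```text
clock: 14.95
position: [0.5725, 0.0849, 0.0573]
ee_rot: [-0.002, 0.975, 0.01, 0.22]
contact_force: [6.3, -0.2, 3.7]
width: 0.0294
```

Run:
```python
from fit import *
s=telemetry.get_state();print(s["clock"],s["position"],s["contact_force"],np.abs(s["qd"]).max())
shot("wrist","w13");band("w13",-6.6)
a=(-8,17,25);P,M=tcp(1,*a,3.0,-7.8);print(delta(*cur(),P,M))
```

```text
14.95 [0.57251496 0.08493535 0.05731142] [ 6.34426612 -0.18728756  3.71365051] 0.005076133435016877
w13 band row 222.5 x mm 42.26
(array([-3.7,  0. ,  0.6]), array([ 0.03, -0.41,  0.01]), 'rows>=', np.float64(1.0))
```

View pics/w13.png

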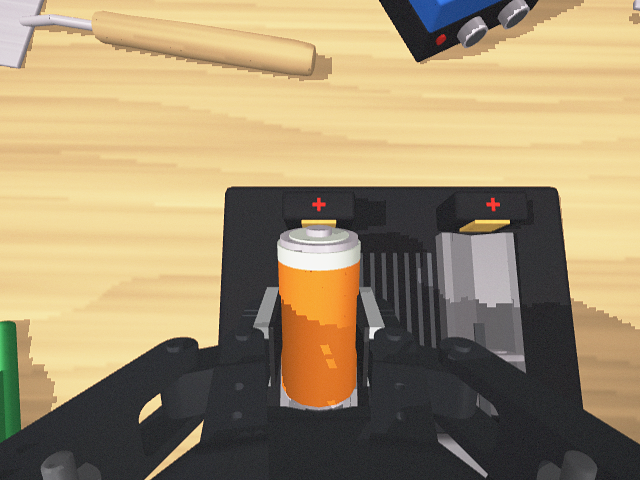

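Run:
```python
from fit import *
P0,M0=tcp(1,-8,17,25,3.0,-7.8)
for th in (25,20,15,10,5,0):
    dz={25:15.5,20:12.8,15:10.2,10:7.5,5:4.5,0:1.5}[th]
    P,M=tcp(1,-11,dz,th,3.0,-7.8);print(th,delta(P0,M0,P,M)[:2])
```

```text
25 (array([-3.4, -0. ,  0.1]), array([0., 0., 0.]))
20 (array([-5.2,  0. ,  2.2]), array([-0., -5.,  0.]))
15 (array([-6.9,  0. ,  4.3]), array([ -0., -10.,   0.]))
10 (array([-8.7,  0. ,  6.3]), array([ -0., -15.,   0.]))
5 (array([-10.5,   0. ,   8.6]), array([ -0., -20.,   0.]))
0 (array([-12.3,  -0. ,  10.8]), array([ -0., -25.,   0.]))
```

>>> servo_tool(
  steps=[
    [-3.4, 0, 0, 0, 0, 0],
    [-5.2, 0, 2.2, 0, -5, 0],
    [-6.9, 0, 4.3, 0, -10, 0],
    [-8.7, 0, 6.3, 0, -15, 0],
    [-8.7, 0, 6.3, 0, -15, 0],
    [-8.7, 0, 6.3, 0, -15, 0],
  ],
)

```text
clock: 15.6
position: [0.568, 0.0847, 0.0466]
ee_rot: [-0.001, 0.996, 0.01, 0.09]
contact_force: [7.2, -0.3, 2.7]
width: 0.0291
```

Run:
```python
from fit import *
s=telemetry.get_state();print(s["clock"],s["position"],s["contact_force"],s["moment"],np.abs(s["qd"]).max())
shot("wrist","w14")
a=(-8,7.5,10);P,M=tcp(1,*a,3.0,-7.8);print(delta(*cur(),P,M))
```

```text
15.6 [0.56802305 0.08474169 0.04661944] [ 7.19446937 -0.31603265  2.65214973] [-0.0027929  -0.9831399   0.01285616] 0.017705104481033074
(array([-0.5, -0.1,  0.8]), array([ 0.03, -0.37, -0.01]), 'rows>=', np.float64(1.0))
```

View pics/w14.png

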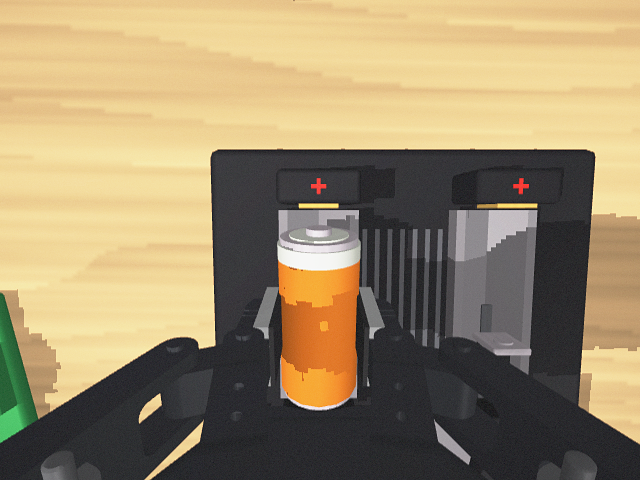

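Run:
```python
from fit import *
P0,M0=tcp(1,-11,7.5,10,3.0,-7.8)
for a in [(-11,4.5,5),(-11,1.5,0),(-11,.8,0),(-7,.4,0),(-3.5,.3,0)]:
    P,M=tcp(1,*a,3.0,-7.8);print(a,delta(P0,M0,P,M)[:2])
```

```text
(-11, 4.5, 5) (array([-1.2,  0. ,  2.7]), array([ 0., -5., -0.]))
(-11, 1.5, 0) (array([-2.4, -0. ,  5.3]), array([  0., -10.,  -0.]))
(-11, 0.8, 0) (array([-2.5, -0. ,  6. ]), array([  0., -10.,  -0.]))
(-7, 0.4, 0) (array([ 1.4, -0. ,  7. ]), array([  0., -10.,  -0.]))
(-3.5, 0.3, 0) (array([4.8, 0. , 7.8]), array([  0., -10.,  -0.]))
```

>>> servo_tool(
  steps=[
    [-1.2, 0, 2.7, 0, -5, 0],
    [-2.4, 0, 5.3, 0, -10, 0],
    [-2.5, 0, 6.5, 0, -10, 0],
    [-2.5, 0, 6.5, 0, -10, 0],
    [-2.5, 0, 6.5, 0, -10, 0],
  ],
)

```text
clock: 16.15
position: [0.5658, 0.0847, 0.0391]
ee_rot: [0.0, 1.0, 0.01, 0.003]
contact_force: [6.3, -0.3, -0.3]
width: 0.0294
```

Run:
```python
from fit import *
s=telemetry.get_state();print(s["clock"],s["position"],s["contact_force"],s["moment"],np.abs(s["qd"]).max())
shot("wrist","w15");band("w15",-6.6)
for a in [(-8,0,0),(0,0,0)]: P,M=tcp(1,*a,3.0,-7.8);print(delta(*cur(),P,M))
```

```text
16.15 [0.56580925 0.08471947 0.03913031] [ 6.29239581 -0.25802139 -0.28323239] [-0.01887564 -1.07813856 -0.01268504] 0.006252776953950498
w15 band row 204.5 x mm 48.69
(array([ 0.3, -0. ,  0.4]), array([ 0.03, -0.34, -0.01]), 'rows>=', np.float64(1.0))
(array([ 8.3, -0. ,  0.5]), array([ 0.03, -0.34, -0.01]), 'rows>=', np.float64(1.0))
```

View pics/w15.png

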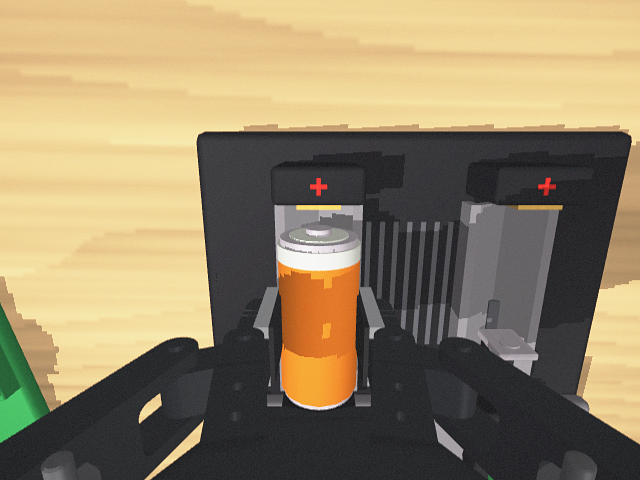

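>>> servo_tool(
  steps=[
    [3, 0, 0.4, 0, -0.3, 0],
    [7, 0, 0.4, 0, -0.3, 0],
    [7, 0, 0.4, 0, -0.3, 0],
    [7, 0, 0.4, 0, -0.3, 0],
  ],
)

```text
clock: 16.6
position: [0.572, 0.0849, 0.0388]
ee_rot: [0.0, 1.0, 0.01, -0.0]
contact_force: [5.4, -0.6, 1.7]
width: 0.0296
```

>>> servo_tool(
  steps=[
    [0, 0, 0, 0, 0, 0],
    [0, 0, 0, 0, 0, 0],
    [0, 0, 0, 0, 0, 0],
  ],
  hand=90,
)

```text
clock: 16.9
position: [0.5677, 0.0849, 0.0374]
ee_rot: [0.0, 1.0, 0.01, -0.005]
contact_force: [-0.2, 0.0, 0.1]
width: 0.055
```

Run:
```python
from fit import *
s=telemetry.get_state();print(s["clock"],s["position"],s["contact_force"],s["width"])
shot("wrist","w16")
```

```text
16.9 [0.56765733 0.08486094 0.03736696] [-0.19808958  0.02395079  0.11517209] 0.05501376760380608
```

View pics/w16.png

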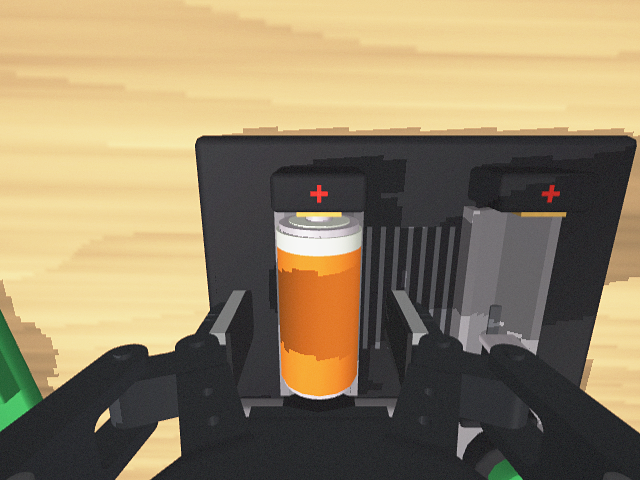

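>>> servo_tool(
  steps=[
    [0, 0, -40, 0, 0, 0],
    [0, 0, -85, 0, 0, 0],
    [0, 0, -85, 0, 0, 0],
    [0, 0, -85, 0, 0, 0],
  ],
)

```text
clock: 17.35
position: [0.5702, 0.085, 0.124]
ee_rot: [0.0, 1.0, 0.01, -0.002]
contact_force: [-0.7, -0.5, -0.1]
width: 0.0557
```

Run:
```python
from fit import *
s=telemetry.get_state();print(s["clock"],s["position"],s["qpos"])
shot("wrist","w17");cell("w4",(.572,.084));cell("w17",(.572,.084))
print(delta(*cur(),[.4345,-.302,.115],tgt(92)))
```

```text
17.35 [0.57021355 0.08498066 0.12398728] [ 2.75624470e-02  3.59181917e-01  1.66241183e+00 -5.05135920e-04
  1.12472533e+00  1.57818110e+00]
w4 orange mid [0.5711 0.0837] z 0.0454 yaw -178.81 pitch -0.04 len 0.0553
w17 orange mid [0.571  0.0836] z 0.0454 yaw -178.81 pitch 0.21 len 0.0552
(array([-142.5,  384.1,    8.9]), array([ -0.33,   0.37, -90.83]), 'rows>=', np.float64(11.0))
```

View pics/w17.png

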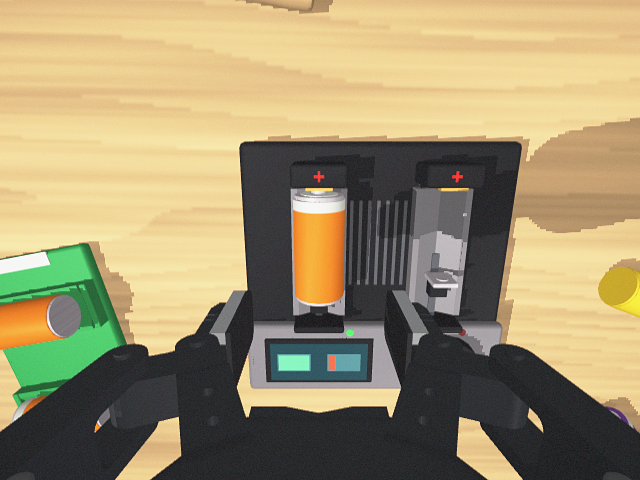

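>>> servo_tool(
  steps=[
    [-10, 35, 0, 0, 0, -8],
    [-30, 75, 0, 0, 0, -17],
    [-50, 115, 0, 0, 0, -25],
    [-70, 160, 0, 0, 0, -34],
    [-90, 205, 0, 0, 0, -42],
    [-110, 250, 0, 0, 0, -51],
    [-125, 295, 0, 0, 0, -59],
    [-135, 335, 0, 0, 0, -68],
  ],
  hand=70,
)

```text
clock: 18.2
position: [0.444, -0.237, 0.1222]
ee_rot: [-0.004, 0.847, 0.531, -0.004]
contact_force: [0.8, -0.8, -0.1]
width: 0.0619
```

Run:
```python
from fit import *
s=telemetry.get_state();print(s["clock"],s["position"])
print(delta(*cur(),[.4346,-.301,.09],tgt(92)))
```

```text
18.2 [ 0.44397787 -0.23696596  0.12215113]
(array([-61.6,  19.8,  32.1]), array([-6.000e-01, -1.000e-02, -2.787e+01]), 'rows>=', np.float64(4.0))
```

>>> servo_tool(
  steps=[
    [-25, 8, 0, -0.2, 0, -8],
    [-50, 15, 0, -0.4, 0, -16],
    [-60, 19, 10, -0.6, 0, -24],
    [-60, 20, 30, -0.6, 0, -28],
    [-60, 20, 30, -0.6, 0, -28],
    [-60, 20, 30, -0.6, 0, -28],
  ],
)

```text
clock: 18.8
position: [0.4367, -0.2984, 0.0927]
ee_rot: [0.0, 0.696, 0.718, 0.0]
contact_force: [-0.5, -0.4, -0.0]
width: 0.0621
```

Run:
```python
from fit import *
s=telemetry.get_state();print(s["clock"],s["position"],np.abs(s["qd"]).max())
shot("wrist","w18");cell("w18",(.435,-.302))
print(delta(*cur(),[.4346,-.301,.022],tgt(92)))
```

```text
18.8 [ 0.43672696 -0.29836073  0.09271445] 0.026377723962905105
w18 orange mid [ 0.4355 -0.2974] z 0.0294 yaw -88.01 pitch 0.01 len 0.056
(array([-2.1, -3. , 71.6]), array([ 0.13,  0.09, -0.24]), 'rows>=', np.float64(2.0))
```

View pics/w18.png

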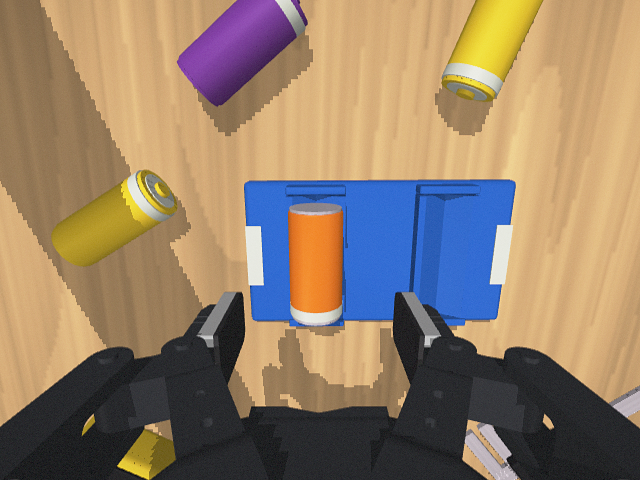

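>>> servo_tool(
  steps=[
    [-2, -2, 40, 0, 0, 0],
    [-2, -2, 62, 0, 0, 0],
    [-2, -2, 71.5, 0, 0, 0],
    [-2, -2, 71.5, 0, 0, 0],
    [-2, -2, 71.5, 0, 0, 0],
  ],
)

```text
clock: 19.35
position: [0.437, -0.3021, 0.0236]
ee_rot: [0.003, 0.696, 0.718, 0.0]
contact_force: [0.4, -0.8, 0.3]
width: 0.0621
```

>>> servo_tool(
  steps=[
    [0, 0, 0, 0, 0, 0],
    [0, 0, 0, 0, 0, 0],
    [0, 0, 0, 0, 0, 0],
    [0, 0, 0, 0, 0, 0],
    [0, 0, 0, 0, 0, 0],
  ],
  hand=255,
)

```text
clock: 19.85
position: [0.4352, -0.3021, 0.0241]
ee_rot: [0.002, 0.695, 0.719, -0.001]
contact_force: [-4.0, -0.6, 8.1]
width: 0.0293
```

>>> servo_tool(
  steps=[
    [0, 0, -20, 0, 0, 0],
    [0, 0, -60, 0, 0, 0],
    [0, 0, -100, 0, 0, 0],
    [0, 0, -100, 0, 0, 0],
    [0, 0, -100, 0, 0, 0],
  ],
)

```text
clock: 20.35
position: [0.4361, -0.3017, 0.1238]
ee_rot: [0.004, 0.696, 0.718, 0.0]
contact_force: [-1.1, -0.4, -1.5]
width: 0.0293
```

Run:
```python
from fit import *
s=telemetry.get_state();print(s["clock"],s["position"],s["contact_force"],s["width"])
shot("wrist","w19");held("w19");band("w19",-7)
P,M=tcp(2,18,60,0,0,-8,flip=True);print(P,delta(*cur(),P,M))
```

```text
20.35 [ 0.43609798 -0.30168549  0.12378789] [-1.1183261  -0.40873294 -1.5424221 ] 0.029269244807822673
axis y,z mm [ 0.52 -5.18] slope deg y,z [ 0.04 -0.25] orange x range [-0.0232  0.0329] white x [-0.0319  0.0338  0.0352]
w19 band row 243.5 x mm 33.57
[0.59662976 0.00538422 0.0985    ] (array([301.1, 170.9,  23.7]), array([ 3.000e-02,  2.500e-01, -8.936e+01]), 'rows>=', np.float64(11.0))
```

View pics/w19.png

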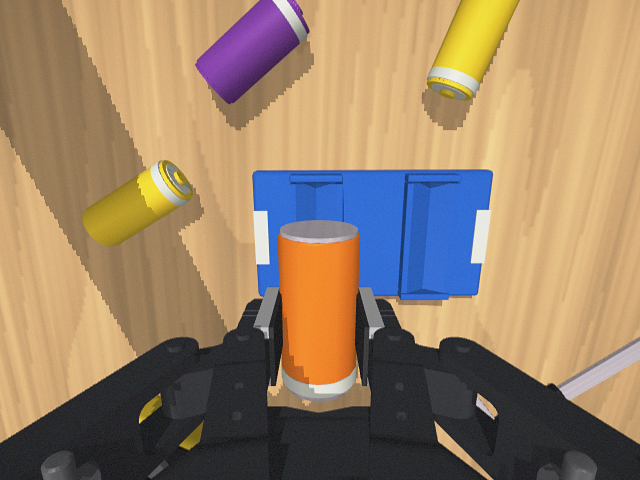

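>>> servo_tool(
  steps=[
    [20, 12, 0, 0, 0, -8],
    [55, 32, 0, 0, 0, -17],
    [95, 55, 0, 0, 0, -25],
    [140, 80, 0, 0, 0, -34],
    [180, 105, 0, 0, 0, -42],
    [220, 128, 0, 0, 0, -51],
    [260, 150, 0, 0, 0, -59],
    [298, 170, 0, 0, 0, -68],
  ],
)

```text
clock: 21.2
position: [0.5956, 0.004, 0.12]
ee_rot: [0.0, 0.176, 0.984, -0.001]
contact_force: [0.4, -0.9, -1.3]
width: 0.0293
```

Run:
```python
from fit import *
s=telemetry.get_state();print(s["clock"],s["position"],s["qpos"])
for a in [(18,65,0),(18,65,25)]:
    P,M=tcp(2,*a,-.5,-6.4,flip=True);print(P,delta(*cur(),P,M))
```

```text
21.2 [0.59560113 0.00400898 0.11999346] [-0.10859307  0.38664994  1.62840681 -0.00262355  1.12669601 -1.32538223]
[0.59612987 0.00537401 0.1051    ] (array([-0. ,  1.5, 14.9]), array([ -0.14,  -0.  , -21.39]), 'rows>=', np.float64(3.0))
[0.5988809  0.0054302  0.10548832] (array([-2.6,  2.5, 14.5]), array([ -4.8 , -24.71, -21.02]), 'rows>=', np.float64(4.0))
```

>>> servo_tool(
  steps=[
    [0, 0, 0, -1, -5, -4],
    [-1, 1, 0, -2, -10, -8.5],
    [-1, 1.5, 4, -3, -15, -12.7],
    [-2, 2, 8, -4, -20, -17],
    [-2.6, 2.5, 12, -4.8, -24.7, -21],
    [-2.6, 2.5, 12, -4.8, -24.7, -21],
    [-2.6, 2.5, 12, -4.8, -24.7, -21],
    [-2.6, 2.5, 12, -4.8, -24.7, -21],
  ],
)

```text
clock: 22.0
position: [0.6011, 0.003, 0.1107]
ee_rot: [0.219, -0.006, 0.976, 0.001]
contact_force: [1.1, 0.8, -1.1]
width: 0.0291
```

Run:
```python
from fit import *
s=telemetry.get_state();print(s["clock"],s["position"],np.abs(s["qd"]).max(),s["qpos"])
shot("wrist","w20");held("w20")
for a in [(18,35,25),(18,20,25)]:
    P,M=tcp(2,*a,-.5,-6.4,flip=True);print(P,delta(*cur(),P,M))
```

```text
22.0 [0.6010963  0.00297613 0.11065747] 0.013453315208516246 [-0.15379619  0.23636317  2.00376326  0.15552355  0.47105934 -1.86056826]
axis y,z mm [-1.27 -5.04] slope deg y,z [ 0.08 -0.22] orange x range [-0.0223  0.034 ] white x [-0.0309  0.0348  0.0363]
[0.5988809  0.0054302  0.07548832] (array([17.3,  2.5, 31. ]), array([-0.21,  0.28, -0.37]), 'rows>=', np.float64(1.0))
[0.5988809  0.0054302  0.06048832] (array([23.7,  2.5, 44.5]), array([-0.21,  0.28, -0.37]), 'rows>=', np.float64(2.0))
```

View pics/w20.png

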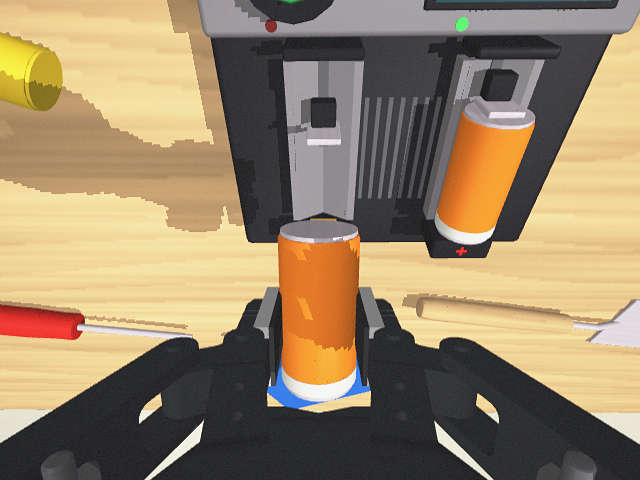

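>>> servo_tool(
  steps=[
    [10, 2, 18, -0.2, 0.3, -0.4],
    [17, 2.5, 31, -0.2, 0.3, -0.4],
    [20, 2.5, 38, -0.2, 0.3, -0.4],
    [23.5, 2.5, 44.5, -0.2, 0.3, -0.4],
    [23.5, 2.5, 44.5, -0.2, 0.3, -0.4],
    [23.5, 2.5, 44.5, -0.2, 0.3, -0.4],
  ],
)

```text
clock: 22.65
position: [0.5979, 0.0056, 0.0605]
ee_rot: [0.216, -0.01, 0.976, 0.002]
contact_force: [0.7, -0.5, -0.4]
width: 0.0291
```

Run:
```python
from fit import *
s=telemetry.get_state();print(s["clock"],s["position"],np.abs(s["qd"]).max(),s["contact_force"])
shot("wrist","w21")
for a in [(18,20,25),(-8,17,25)]:
    P,M=tcp(2,*a,-.5,-6.4,flip=True);print(P,delta(*cur(),P,M))
```

```text
22.65 [0.59794202 0.00556753 0.06045799] 0.01213094047221758 [ 0.67024594 -0.51537222 -0.37208367]
[0.5988809  0.0054302  0.06048832] (array([-0.6, -0.1,  0.6]), array([-0.01,  0.01,  0.06]), 'rows>=', np.float64(1.0))
[0.57288632 0.0048993  0.05748832] (array([24.2, -0.1, -7.7]), array([-0.01,  0.01,  0.06]), 'rows>=', np.float64(1.0))
```

View pics/w21.png

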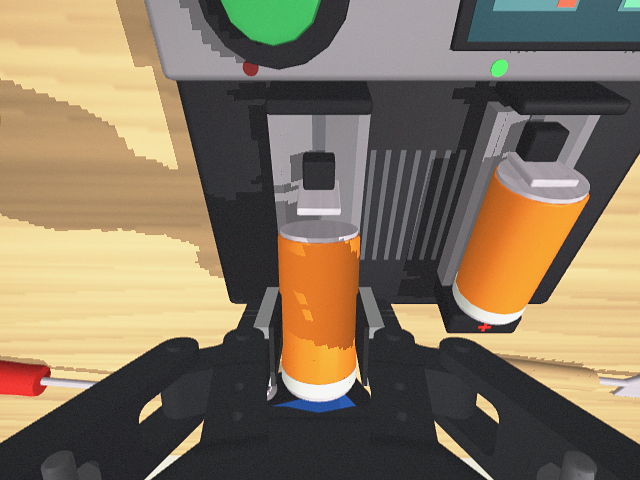

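>>> servo_tool(
  steps=[
    [8, 0, -2.5, 0, 0, 0],
    [15, 0, -5, 0, 0, 0],
    [20, 0, -6.5, 0, 0, 0],
    [24, 0, -7.7, 0, 0, 0],
    [27, 0, -9, 0, 0, 0],
    [27, 0, -9, 0, 0, 0],
    [27, 0, -9, 0, 0, 0],
  ],
)

```text
clock: 23.4
position: [0.5728, 0.0044, 0.06]
ee_rot: [0.22, -0.01, 0.975, 0.001]
contact_force: [5.9, 2.1, 2.8]
width: 0.0292
```

Run:
```python
from fit import *
s=telemetry.get_state();print(s["clock"],s["position"],np.abs(s["qd"]).max(),s["contact_force"])
shot("wrist","w22")
P0,M0=tcp(2,-8,17,25,-.5,-6.4,flip=True);print(delta(*cur(),P0,M0))
for th in (25,20,15,10,5,0):
    dz={25:15.5,20:12.8,15:10.2,10:7.5,5:4.5,0:1.0}[th]
    P,M=tcp(2,-8,dz,th,-.5,-6.4,flip=True);print(th,delta(P0,M0,P,M)[:2])
```

```text
23.4 [0.5727899  0.00439564 0.05995277] 0.002173750647888024 [5.94010621 2.08959947 2.82818247]
(array([1. , 0.5, 2.2]), array([-0.1 ,  0.46,  0.01]), 'rows>=', np.float64(1.0))
25 (array([ 0.6, -0. ,  1.4]), array([0., 0., 0.]))
20 (array([ 2.3, -0. ,  3.7]), array([0., 5., 0.]))
15 (array([4., 0., 6.]), array([ 0., 10.,  0.]))
10 (array([5.7, 0. , 8.3]), array([ 0., 15.,  0.]))
5 (array([ 7.4,  0. , 10.8]), array([ 0., 20.,  0.]))
0 (array([ 9.4,  0. , 13.7]), array([ 0., 25.,  0.]))
```

View pics/w22.png

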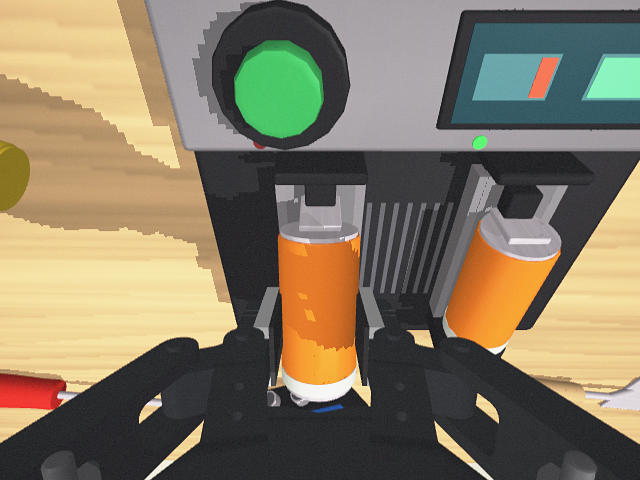

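>>> servo_tool(
  steps=[
    [3.1, 0.5, 2.9, 0, 0, 0],
    [4.8, 0.5, 5.2, 0, 5, 0],
    [6.5, 0.5, 7.5, 0, 10, 0],
    [8.2, 0.5, 9.8, 0, 15, 0],
    [8.2, 0.5, 9.8, 0, 15, 0],
    [8.2, 0.5, 9.8, 0, 15, 0],
  ],
)

```text
clock: 24.05
position: [0.571, 0.0043, 0.0466]
ee_rot: [0.092, -0.011, 0.996, -0.0]
contact_force: [7.3, -2.1, 2.7]
width: 0.0292
```

Run:
```python
from fit import *
s=telemetry.get_state();print(s["clock"],s["position"],np.abs(s["qd"]).max(),s["contact_force"],s["moment"])
shot("wrist","w23")
P0,M0=tcp(2,-8,7.5,10,-.5,-6.4,flip=True);print(delta(*cur(),P0,M0))
for a in [(-8,4.5,5),(-8,1.2,0),(-8,.5,0)]:
    P,M=tcp(2,*a,-.5,-6.4,flip=True);print(a,delta(P0,M0,P,M)[:2])
```

```text
24.05 [0.57100918 0.00429549 0.04663561] 0.01939023715417382 [ 7.25621865 -2.13535209  2.74709465] [-0.38645949 -1.0644951   0.01953779]
(array([-0.7,  0.6, -0.8]), array([-0.14,  0.54,  0.11]), 'rows>=', np.float64(1.0))
(-8, 4.5, 5) (array([1.1, 0. , 2.9]), array([ 0.,  5., -0.]))
(-8, 1.2, 0) (array([ 2.2, -0. ,  6. ]), array([ 0., 10., -0.]))
(-8, 0.5, 0) (array([ 2.3, -0. ,  6.7]), array([ 0., 10., -0.]))
```

View pics/w23.png

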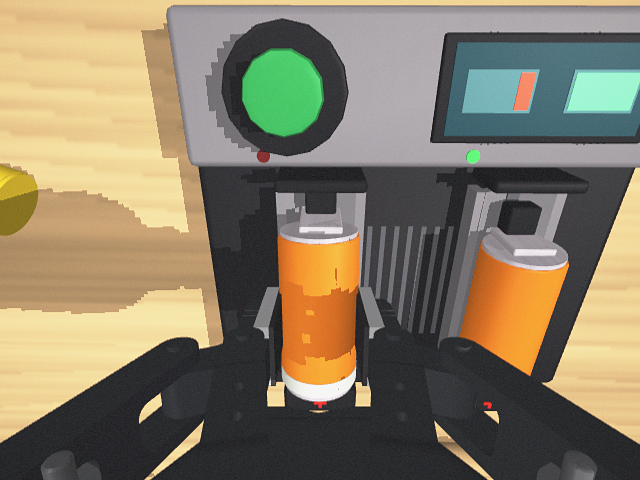

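>>> servo_tool(
  steps=[
    [1.1, -0.3, 2.6, 0, 5, 0],
    [2.2, -0.3, 5.5, 0, 10.3, 0],
    [2.3, -0.3, 6.2, 0, 10.5, 0],
    [2.3, -0.3, 6.2, 0, 10.5, 0],
    [2.3, -0.3, 6.2, 0, 10.5, 0],
  ],
)

```text
clock: 24.6
position: [0.5693, 0.0048, 0.0402]
ee_rot: [0.001, -0.011, 1.0, -0.0]
contact_force: [7.0, 0.6, 4.9]
width: 0.0294
```

Run:
```python
from fit import *
s=telemetry.get_state();print(s["clock"],s["position"],np.abs(s["qd"]).max(),s["contact_force"],s["moment"])
shot("wrist","w24")
P0,M0=tcp(2,0,0,0,-.5,-6.4,flip=True);print(delta(*cur(),P0,M0))
```

```text
24.6 [0.56930814 0.00484919 0.04015765] 0.007061972175969909 [6.99447735 0.61842978 4.91939091] [ 0.05583863 -1.20361089 -0.03209182]
(array([-8.8, -0. ,  0.1]), array([-0.06,  0.09,  0.05]), 'rows>=', np.float64(1.0))
```

View pics/w24.png

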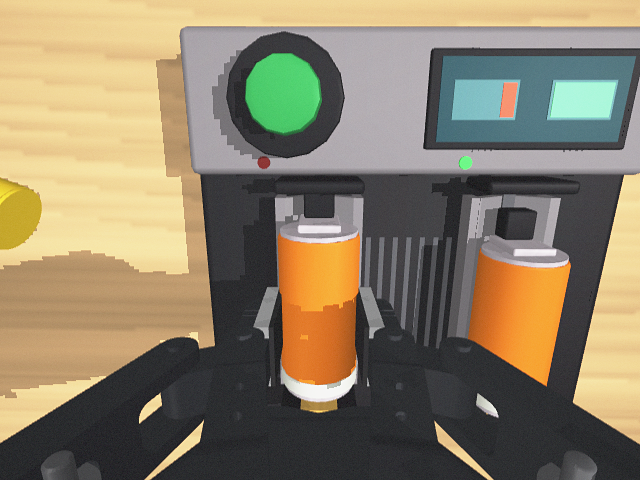

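>>> servo_tool(
  steps=[
    [-3, 0, 0, 0, 0, 0],
    [-6.5, 0, 0, 0, 0, 0],
    [-6.5, 0, 0, 0, 0, 0],
    [-6.5, 0, 0, 0, 0, 0],
  ],
)

```text
clock: 25.05
position: [0.5708, 0.0049, 0.0401]
ee_rot: [-0.004, -0.011, 1.0, -0.001]
contact_force: [-2.0, -0.6, 12.5]
width: 0.0292
```

>>> servo_tool(
  steps=[
    [0, 0, 0, 0, 0, 0],
    [0, 0, 0, 0, 0, 0],
    [0, 0, 0, 0, 0, 0],
    [0, 0, -20, 0, 0, 0],
    [0, 0, -65, 0, 0, 0],
    [0, 0, -85, 0, 0, 0],
    [0, 0, -85, 0, 0, 0],
    [0, 0, -85, 0, 0, 0],
  ],
  hand=95,
)

```text
clock: 25.85
position: [0.5711, 0.0054, 0.1225]
ee_rot: [-0.006, -0.011, 1.0, -0.0]
contact_force: [1.1, 0.6, -0.3]
width: 0.0536
```

Run:
```python
from fit import *
s=telemetry.get_state();print(s["clock"],s["position"],s["contact_force"],s["width"])
shot("wrist","w25")
a=cell("w25",(.572,.084));b=cell("w25",(.572,.004));print((b-a)@EX[:2],(b-a)@EY[:2])
p,d,C=load("w25");P,h,u,v=cloud("w25")
m=near(P,(.488,-.01),.03)&(h[:,0]>45)&(h[:,0]<80)&(h[:,1]>120)&(P[:,2]>.0535);print("start",rect(P[m]),np.median(P[m][:,2]))
```

```text
25.85 [0.57114278 0.00543273 0.12245425] [ 1.0936047   0.64340072 -0.27444052] 0.05361200286811456
w25 orange mid [0.5712 0.0837] z 0.0455 yaw 1.24 pitch -0.23 len 0.056
w25 orange mid [0.5727 0.0036] z 0.0454 yaw 1.16 pitch -0.05 len 0.0559
-0.00010896793990802609 -0.08008961676572326
start (array([486.8,  -9.9]), array([24.4, 24.7]), 7.25) 0.055114278939714476
```

View pics/w25.png

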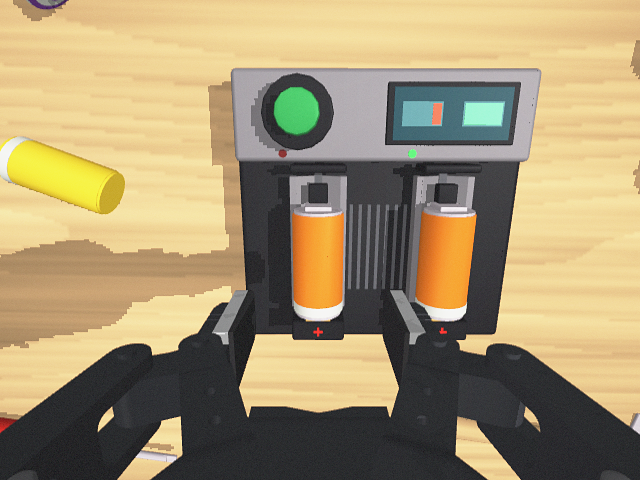

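Run:
```python
from fit import *
P,h,u,v=cloud("w25");r=np.hypot(P[:,0]-.4868,P[:,1]+.0099)
for a,b in [(0,10),(13.5,15),(15,17),(17,19),(19,22)]:
    m=(r>a/1e3)&(r<b/1e3);print(a,b,np.percentile(P[m][:,2],[10,50,90]).round(4))
print(delta(*cur(),[.487,-.010,.085],tgt(181.2)))
```

```text
0 10 [0.0544 0.0553 0.0562]
13.5 15 [0.0454 0.0462 0.0471]
15 17 [0.0453 0.0462 0.0471]
17 19 [0.0454 0.0463 0.0471]
19 22 [0.0341 0.0453 0.0465]
(array([ 83.4, -13.7,  37.7]), array([ 0.01, -0.74,  0.03]), 'rows>=', np.float64(2.0))
```

>>> servo_tool(
  steps=[
    [40, -7, 0, 0, -0.7, 0],
    [83, -13.5, 10, 0, -0.7, 0],
    [83, -13.5, 37, 0, -0.7, 0],
    [83, -13.5, 37, 0, -0.7, 0],
    [83, -13.5, 37, 0, -0.7, 0],
    [83, -13.5, 37, 0, -0.7, 0],
  ],
  hand=255,
  grip_force=30,
)

```text
clock: 26.5
position: [0.4903, -0.0101, 0.0871]
ee_rot: [0.002, -0.011, 1.0, -0.0]
contact_force: [-0.9, -0.1, 0.2]
width: 0.0002
```

Run:
```python
from fit import *
s=telemetry.get_state();print(s["clock"],s["position"],s["contact_force"],s["width"])
shot("wrist","w26")
print(delta(*cur(),[.487,-.010,.0515],tgt(181.2)))
```

```text
26.5 [ 0.49028935 -0.01006649  0.08710114] [-0.9370872 -0.0969554  0.178073 ] 0.0002047857263731561
(array([ 3.5,  0.1, 35.8]), array([-0.03,  0.22,  0.04]), 'rows>=', np.float64(1.0))
```

View pics/w26.png

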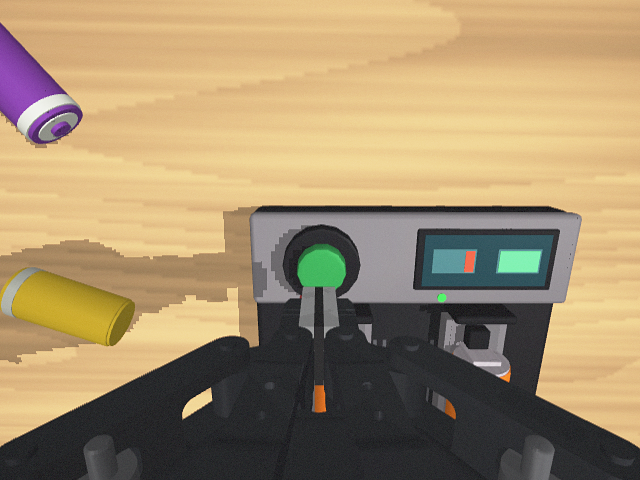

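>>> servo_tool(
  steps=[
    [3.5, 0.8, 15, 0, 0, 0],
    [3.5, 0.8, 27, 0, 0, 0],
    [3.5, 0.8, 31, 0, 0, 0],
    [3.5, 0.8, 34, 0, 0, 0],
    [3.5, 0.8, 36, 0, 0, 0],
    [3.5, 0.8, 36, 0, 0, 0],
  ],
)

```text
clock: 27.15
position: [0.4857, -0.0091, 0.0512]
ee_rot: [0.001, -0.011, 1.0, -0.0]
contact_force: [-0.9, 1.6, 3.8]
width: -0.0001
```

>>> servo_tool(
  steps=[
    [0, 0, 1, 0, 0, 0],
    [0, 0, 1.5, 0, 0, 0],
    [0, 0, 1.5, 0, 0, 0],
    [0, 0, 1.5, 0, 0, 0],
  ],
)

```text
clock: 27.55
position: [0.4857, -0.0091, 0.0509]
ee_rot: [0.002, -0.011, 1.0, -0.0]
contact_force: [-3.4, 1.0, 13.0]
width: 0.0
```

Run:
```python
from fit import *
s=telemetry.get_state();print(s["clock"],s["position"],s["contact_force"],s["width"])
shot("wrist","w27")
```

```text
27.55 [ 0.48569943 -0.00914991  0.05087899] [-3.3909195   0.98985907 12.99990462] 4.187237534833473e-05
```

View pics/w27.png

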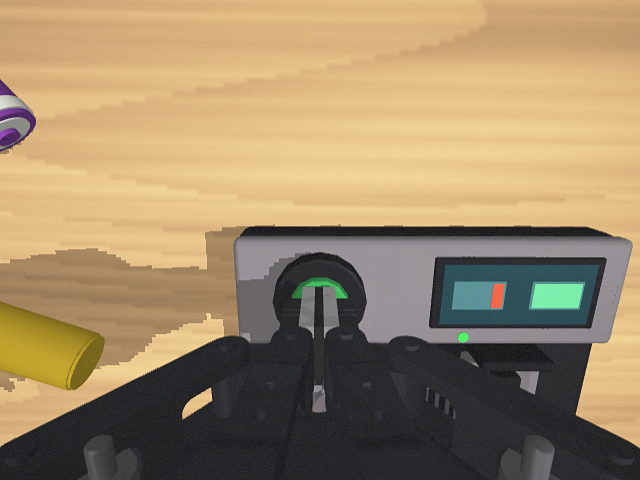

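13 N at the bottom stop: the button is fully down. I'll lift off, back away and do a final check.

>>> servo_tool(
  steps=[
    [0, 0, -10, 0, 0, 0],
    [0, 0, -50, 0, 0, 0],
    [0, 0, -100, 0, 0, 0],
    [10, 0, -140, 0, 0, 0],
    [10, 0, -150, 0, 0, 0],
    [10, 0, -150, 0, 0, 0],
    [10, 0, -150, 0, 0, 0],
  ],
)

```text
clock: 28.3
position: [0.4745, -0.0094, 0.1982]
ee_rot: [0.0, -0.011, 1.0, -0.0]
contact_force: [-0.5, -0.5, -1.1]
width: -0.0002
```

Run:
```python
from fit import *
s=telemetry.get_state();print(s["clock"],s["position"],s["contact_force"])
shot("wrist","w28");p,d,C=shot("top","top2");shot("scene","scene2")
a=cell("w28",(.572,.084));b=cell("w28",(.572,.004))
P,h,u,v=cloud("w28");m=near(P,(.487,-.010),.009);print("button z",np.median(P[m][:,2]))
c=p[60:350,100:560];cv2.imwrite("pics/top2z.png",cv2.resize(c[:,:,::-1],None,fx=1.7,fy=1.7))
```

```text
28.3 [ 0.47454211 -0.00939569  0.19819938] [-0.53799035 -0.45184971 -1.14085494]
w28 orange mid [0.5604 0.0834] z 0.0455 yaw 1.31 pitch -0.46 len 0.0354
  return _methods._mean(a, axis=axis, dtype=dtype,
  ret = um.true_divide(
fit.py:23: RuntimeWarning: Mean of empty slice.
  Q=P[m];mu=np.median(Q,0);w=np.linalg.svd(Q[:,:2]-Q[:,:2].mean(0),full_matrices=False)[2][0]
Traceback (most recent call last):
  File "fit.py", line 23, in cell
    Q=P[m];mu=np.median(Q,0);w=np.linalg.svd(Q[:,:2]-Q[:,:2].mean(0),full_matrices=False)[2][0]
                               ~~~~~~~~~~~~~~~~~~~~~~~~~~~~~~~~~~~~~~~~~~~~~~~~~~~~~~~~~~~~~^^^
IndexError: index 0 is out of bounds for axis 0 with size 0
```

View pics/w28.png

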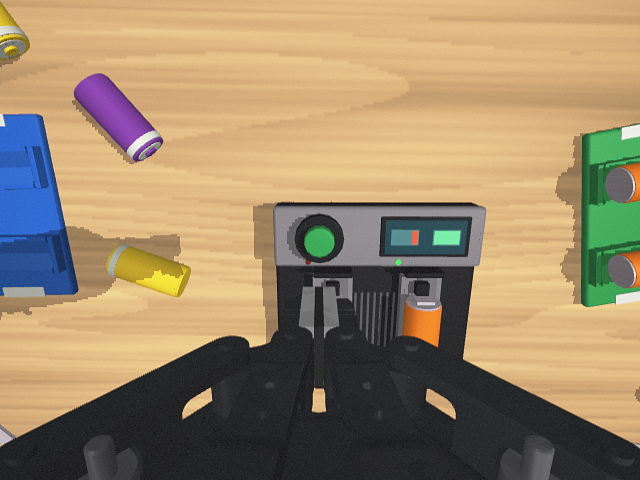

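View pics/scene2.png

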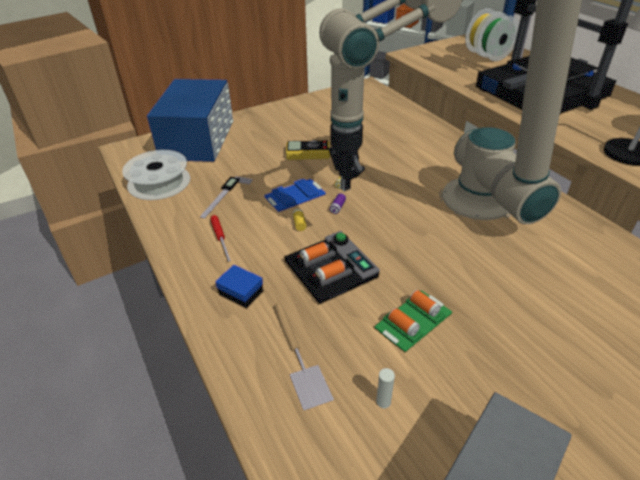

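```bash
python3 -c "
from rig import sign_off,telemetry
print(telemetry.get_state()['clock'],sign_off())"
```

```text
the job is handed in; nothing more can be done
28.45 None
```

The job is handed in after 28.5 s of the 72 s allowed. The finished cell is in the tray's free groove, both flat cells are home in the charger, and the start button was pressed last.

- **Finished cell:** it went from bay 1 to the free groove of the green tray. The wrist camera showed it level, at the same height as the charged cell, and about 1 mm from mid-groove.
- **Flat cells:** the cell from the rack's far groove is in bay 1 and the one from the near groove is in bay 2. Each went in flat end first, pushing the spring back about 20 mm (6–7 N), and was then tipped level and released. In the view taken after both were in, the bay 1 cell was within about 0.1 mm of where the finished cell had been. The two lay 80.1 mm apart at the same height.
- **Start button:** I pressed it to its stop, reading 13 N there, and it came back up after release.

**Checks that failed or disagreed:**
- The wrist camera's calibration read about 1.2 mm off sideways and in height. I corrected for this from the first grasp.
- The last camera measurement of both bay cells failed, because the gripper hid bay 2. My final check of the cells, the tray and the rest of the bench was therefore by eye in the last pictures, where everything looked in place. The last top view was taken but not examined.
- For a moment before bay 2's cell was released, the tool read 12.5 N upward. The cell measured as properly seated afterwards.

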